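# Fetch the check weight from behind the containers

### The job

The balance needs its check weight: first move the round bottle, the square canister and the wide jar out of the plastic storage tray and stand them in the empty steel side tray. When all three are standing there, take the large steel weight out and set it gently, upright, in the middle of the balance pan, leaving the small weight where it is. Only then put the three containers back, upright, each on the very spot where it stood at the start.

Things in the scene. Friction and masses are not known exactly. Their poses are not given: they have to be found in the camera images.
- bottle: Round white plastic bottle with a small grey screw cap, 115 mm tall: straight body 48 mm in diameter up to 84 mm, then a shoulder, cap 28 mm in diameter from 97 mm up. 0.12 to 0.31 kg. Origin at the centre of its underside, z up its axis. Starts on one of the three large ring marks of the storage tray; which container is on which mark varies.
- canister: Square white plastic canister with a grey square lid, 48 x 48 mm and 105 mm tall (walls straight up to 95 mm, lid 40 x 40 mm above). 0.12 to 0.31 kg. Origin at the centre of its underside, z up; x and y are square to its side faces. At the start it stands on one of the three large ring marks.
- jar: Wide round white jar with a grey lid, 95 mm tall: body 56 mm in diameter up to 78 mm, lid 60 mm in diameter above. 0.12 to 0.31 kg. Origin at the centre of its underside, z up. At the start it stands on one of the three large ring marks.
- weight: The large steel check weight, 0.5 kg: cylinder 38 mm in diameter and 46 mm tall with a 24 mm knob above it, 62 mm tall in all. Origin at the centre of its underside, z up. It stands on the small ring mark in the midst of the three containers.
- small_weight: The small steel weight, 0.2 kg, same form: 28 mm in diameter, 44 mm tall, standing in the storage tray on its far (+x) side. Not to be moved. Origin at the centre of its underside.
- storage_tray: Fixed blue plastic tray, 220 mm along its x, 240 along y, rim 18 mm high, floor and walls 5 mm thick. Origin at the centre of its underside; x points roughly away from the robot. Large ring marks at (-62, 0), (0, 70), (0, -70) mm in its frame (containers start within 3 mm of them in x and y), small mark of the large weight at (0, 0); the small weight stands near x = 75, y -45 to 45 mm.
- side_tray: Fixed, empty shallow steel tray, 300 mm along its x, 140 mm along its y, rim 18 mm high, wall and floor 5 mm thick. Origin at the centre of its underside; its x (long side) points roughly away from the robot. It stands to the left or to the right of the storage tray.
- balance: Fixed electronic balance, white body 250 x 190 mm, 55 mm high, with a round flat steel pan 124 mm in diameter whose top is 70 mm above the table. Origin on the table directly below the pan's centre; body from -150 to +100 mm along its x, 95 mm to either side along y, blue display panel on the -x side, facing the robot. On the other side of the storage tray from the side tray.

How it is judged:
By the outcome, as a careful person would: the job done as asked, in the order asked, and still so for the second after the job is handed in, with the robot touching nothing.
It also fails if it takes over 144 s, if anything falls off the work surface, if the arm or the gripper's body presses on something with over 40 N, if the wrist force passes 120 N, or if a joint passes its speed limit or range.

### The arm

A 6-joint arm with a two-finger parallel gripper is mounted at the origin on the work surface. World frame = base frame: x ahead of the robot, y to its left, z up, the work surface at z = 0. Lengths are in mm, angles in degrees, forces in N, time in s.
With the tool pointing down it reaches from about 300 to 850 mm from the base axis. Payload 4.2 kg.
Tool frame: the origin (TCP) lies midway between the tips of the shut fingers; the grasp point (between the pads) lies 19 mm behind it; z points along the fingers, y is the line along which they close (so a half turn about z gives the same grasp; the last joint's range is limited). The gripper opens to 91 mm and grips with 3 to 60 N. Pads are 32 mm wide; open, the fingers measure 118 mm over their backs; the gripper's body (76 mm by 178 mm) begins 60 mm behind the grasp point.
Start: joints at [67.838, 18.312, 89.639, -0, 72.044, -1.146], TCP at [206.216, 536.767, 213.976] pointing down, gripper open.
Joint ranges: [-177.97, 177.97], [-48.28, 115.42], [12.27, 149.76], [-77.06, 257.06], [2.81, 150.46], [-146.56, 146.56]. Speed limits (degrees/s): [147.25, 147.25, 180, 180, 180, 180].

### API

Orientations are given as [roll, pitch, yaw] about the fixed x, y, z axes, in that order (R = Rz(yaw) Ry(pitch) Rx(roll)).
In Python, from workcell import env gives the robot as it stands.
- The arm moves only by the shell command python3 -m jog 'ROWS' [FORCE]. ROWS is a JSON object of lists of equal length, an entry for each row: "jaw": the finger opening in mm, from 0 to 91.2; "slide": the shift along the tool's x, y, z in units of 30 mm (1.0 is 30 mm), a list of three; "spin": the turn about the tool's z in units of 8 degrees (1.0 is 8 degrees). In form: {"jaw": [jaw, ...], "slide": [[dx, dy, dz], ...], "spin": [spin, ...]}. A call has 1 to 10 rows; each row shifts and turns the commanded pose from where the row before left it, along the tool's axes as they then stand; what a row does not reach is not made up. A row lasts 1/10 s, in which the tool goes at most 50 mm and 8.59 degrees, less where a joint would pass 70% of its speed; a pose out of reach is approached as far as the arm can. A call is refused whole if a number of a shift passes 1 or a number of a turn 1, either way. A call with a gripper value outside its range is refused whole. The fingers move at their own pace and stop on an object; FORCE is the grip in N (left out, the last holds). Time passes only in rows, so rows that do not move let the fingers close. It gives the time, the measured TCP pose, the force, the opening and the grip force at its end, in the units of the state.
- env.state(): the state, without advancing time (a new reading comes with each control period).
- env.grab_frame(name): name is "scene" or "top" or "wrist"; returns the picture (480x640x3 uint8, red, green, blue); there is no depth.
- env.camera_model(name): a dict with "fx", "fy", "cx", "cy" (pixels), "camera_from_world" (4x4, takes a point from world to camera coordinates). Camera axes: x right, y up, looking along -z (the intrinsics and any distortion apply to the point x, -y, -z); pixel columns grow to the right and rows downward; lengths in mm; the calibration is good to about 2 mm. The wrist camera is an equidistant fisheye: a pixel r from the principal point sees the ray r / f radians off the axis. A picture is of the moment at which its call begins: read the wrist's pose just before it. camera_model takes no time and is no camera call; for the wrist camera it gives the pose at the moment of the call.
- env.job_done(): hands the job in; it is judged then, once.
The state is a dict: "time_s": time; "qpos": joint angles; "qvel": joint speeds; "effort": joint torques, N m; "ee_pos": TCP position; "ee_rot": TCP orientation; "force": force on the tool from outside, world axes, zero at the start; "torque": the same for the moment, N m; "gripper_width": finger opening in mm; "gripper_force": force on a finger pad.
Only numpy, scipy, OpenCV 4.12 (cv2) and the standard library are available. Lean on these libraries where they do the work, as an engineer would, in place of code of your own. Each camera call takes 0.05 s, during which the arm holds its last target. There are 200 camera calls.

## Working session

There is one attempt and no reset: what is moved stays moved. The work goes in short steps, Python scripts to look and compute and a shell command to move; the robot and the scene stay as the last step left them, time stands still between calls to the robot, and variables do not carry over. Pictures are saved under pics/ and viewed, at most 14 in all, crops included, and the job is handed in when it is done.

```bash
ls; mkdir -p pics
python3 - <<'E'
from workcell import env
import cv2,numpy as np
s=env.state();print({k:np.round(v,2).tolist() for k,v in s.items()})
for n in("scene","top","wrist"):
    m=env.camera_model(n);print(n,{k:(np.round(v,3).tolist()) for k,v in m.items()})
    cv2.imwrite(f"pics/{n}0.png",env.grab_frame(n)[...,::-1])
E
```

```text
pics
{'time_s': 0.0, 'qpos': [67.84, 18.35, 89.71, 0.0, 72.04, -1.15], 'qvel': [-0.06, -0.11, 0.03, -0.08, -0.02, -0.03], 'effort': [-0.0, -41.25, -23.2, 0.07, 0.05, -0.0], 'ee_pos': [206.0, 536.28, 213.12], 'ee_rot': [-179.9, -0.0, 158.99], 'force': [-1.37, -0.69, 0.79], 'torque': [0.04, -0.01, 0.01], 'gripper_force': 0.0, 'gripper_width': 91.22}
scene {'fx': 576.221, 'fy': 576.221, 'cx': 322.649, 'cy': 238.532, 'camera_from_world': [[0.874, 0.487, -0.002, -523.979], [-0.354, 0.639, 0.683, 157.123], [0.334, -0.596, 0.73, -1322.376], [0.0, 0.0, 0.0, 1.0]]}
top {'fx': 454.986, 'fy': 454.986, 'cx': 317.112, 'cy': 230.355, 'camera_from_world': [[-0.106, -0.994, -0.004, 44.687], [0.97, -0.104, 0.221, -574.917], [-0.221, 0.019, 0.975, -743.194], [0.0, 0.0, 0.0, 1.0]]}
wrist {'fx': 371.648, 'fy': 371.648, 'cx': 323.648, 'cy': 236.986, 'camera_from_world': [[0.359, 0.933, -0.001, -574.21], [-0.893, 0.343, -0.293, 32.918], [-0.273, 0.106, 0.956, -392.467], [0.0, 0.0, 0.0, 1.0]]}
```

View pics/scene0.png

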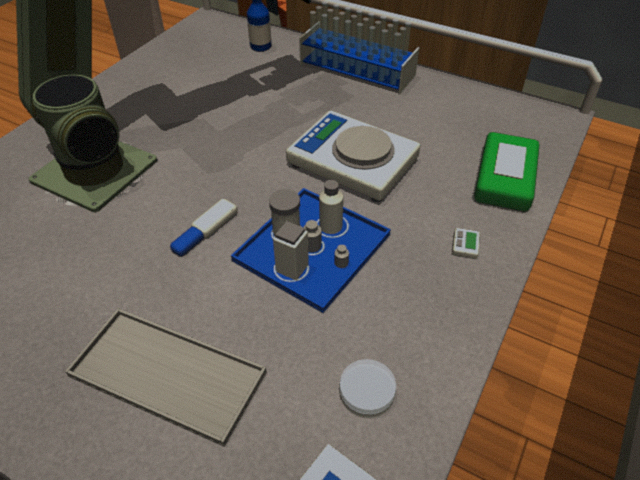

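View pics/top0.png

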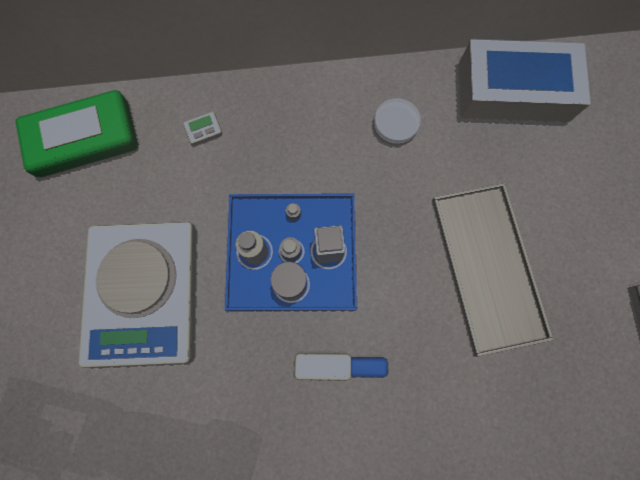

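The scene picture shows the storage tray with the jar lid near (285,198), bottle cap near (331,186), canister lid near (290,232) and weight knob near (313,226). It also shows the side tray at lower left and the balance pan near (363,145). In the top view the cap is near (247,240), the jar near (289,276), the canister near (330,238) and the knob near (290,243). The blue tray spans (226..357, 194..310), the steel tray is on the right (-y), and the pan is near (133,276).

```bash
cat > h.py <<'E'
import numpy as np,cv2
from workcell import env
def rays(name,px,m=None):
    m=m or env.camera_model(name);T=np.array(m["camera_from_world"]);R,t=T[:3,:3],T[:3,3]
    px=np.atleast_2d(px).astype(float);a=(px-[m["cx"],m["cy"]])/[m["fx"],m["fy"]]
    if name=="wrist":
        r=np.linalg.norm(a,axis=1,keepdims=True)+1e-9
        d=np.c_[a/r*np.sin(r),np.cos(r)]
    else: d=np.c_[a,np.ones(len(a))]
    d=d*[1,-1,-1]; return -R.T@t,d@R/np.linalg.norm(d,axis=1,keepdims=True)
def plane(name,px,z,m=None):
    c,d=rays(name,px,m);return c+d*((z-c[2])/d[:,2:])
def tri(obs):  # [(name,px,model)] -> point, worst miss
    A=[];b=[]
    for n,p,m in obs:
        c,d=rays(n,p,m);P=np.eye(3)-np.outer(d[0],d[0]);A.append(P);b.append(P@c)
    X=np.linalg.lstsq(np.vstack(A),np.hstack(b),rcond=None)[0]
    return X,max(np.linalg.norm(P@X-q) for P,q in zip(A,b))
def project(name,X,m=None):
    m=m or env.camera_model(name);T=np.array(m["camera_from_world"])
    p=(np.atleast_2d(X)@T[:3,:3].T+T[:3,3])*[1,-1,-1]
    if name=="wrist":
        r=np.linalg.norm(p[:,:2],axis=1,keepdims=True)+1e-9;a=p[:,:2]/r*np.arctan2(r,p[:,2:])
    else:a=p[:,:2]/p[:,2:]
    return a*[m["fx"],m["fy"]]+[m["cx"],m["cy"]]
def snap(name,file):
    m=env.camera_model(name);f=env.grab_frame(name);cv2.imwrite(f"pics/{file}.png",f[...,::-1]);return f,m
def rect(P):
    (c,s,a)=cv2.minAreaRect(P[:,:2].astype(np.float32));return np.round(c,1),np.round(s,1),round(a,2)
def big(mask):
    c=max(cv2.findContours(mask,cv2.RETR_EXTERNAL,cv2.CHAIN_APPROX_NONE)[0],key=cv2.contourArea);return c[:,0]
E
python3 - <<'E'
from h import *
np.set_printoptions(precision=1,suppress=True)
for n,box in(("top",(210,180,370,325)),("scene",(225,180,400,310))):
    f=cv2.imread(f"pics/{n}0.png");x0,y0,x1,y1=box
    h=cv2.cvtColor(f,cv2.COLOR_BGR2HSV);k=np.zeros(h.shape[:2],np.uint8);k[y0:y1,x0:x1]=cv2.inRange(h,(100,120,30),(130,255,255))[y0:y1,x0:x1]
    print(n,"tray",rect(plane(n,cv2.convexHull(big(k))[:,0],18)))
st=[(437,194),(503,187),(550,339),(479,353)]; P=plane("top",st,18);print("side top",rect(P),P[:,:2].tolist())
st=[(119,313),(265,371),(223,437),(69,373)]; P=plane("scene",st,18);print("side scene",rect(P),P[:,:2].tolist())
for nm,a,b in(("bottle",(247,238),(331,185)),("jar",(289,278),(285,197)),("can",(330,238),(290,232)),("wt",(290,243),(313,226)),("small",(292,209),(342,248)),("pan",(133,276),(363,145))):
    print(nm,*tri([("top",a,None),("scene",b,None)]))
m=env.camera_model("wrist");T=np.array(m["camera_from_world"]);s=env.state()
from scipy.spatial.transform import Rotation as Ro
R=Ro.from_euler("xyz",s["ee_rot"],degrees=True).as_matrix();c=-T[:3,:3].T@T[:3,3]
print("cam in tool",R.T@(c-s["ee_pos"]),"axis",R.T@(-T[2,:3]),"tool x,y",R[:,0],R[:,1])
E
```

```text
top tray (array([555.2,  35.1]), array([238.8, 217.5]), 83.91)
scene tray (array([559.4,  29.2]), array([247.9, 224.7]), 84.07)
side top (array([ 489.4, -330.9]), array([300.1, 130.3]), 4.92) [[633.3161694976878, -253.15769725580375], [633.611685869404, -381.1633500019404], [345.49389881160266, -408.70934966587356], [335.09120057514804, -278.8259358624881]]
side scene (array([ 494. , -334.2]), array([293. , 131.2]), 5.59) [[342.4841510407084, -283.06535867562826], [633.4533179244781, -254.60595869572387], [639.3807990683076, -379.68422146530827], [354.6293234773158, -413.6998017830834]]
bottle [563.2 100.2 118.9] 0.48874557714302214
jar [493.6  39.7 104.6] 1.6465916154803295
can [552.  -35.6 106.4] 0.5375741457209019
wt [559.4  33.7  63.5] 0.545081974177558
small [626.8  25.3  44.4] 1.075220624154481
pan [530.1 311.7  59.5] 0.5608873123623623
cam in tool [  83.2   -0.1 -170.9] axis [-0.3  0.   1. ] tool x,y [-0.9  0.4  0. ] [ 0.4  0.9 -0. ]
```

```bash
python3 -m jog '{"jaw":[91,91,91,91,91,91,91,91,91,91],"slide":[[0,0,0],[0,0,0],[0,0,0],[0,0,0],[0,0,0],[0,0,0],[0,0,0],[0,0,0],[0,0,0],[0,0,0]],"spin":[0.94,0.94,0.94,0.94,0.94,0.94,0.94,0.94,0.94,0.94]}' 20
python3 -m jog '{"jaw":[91,91,91,91,91,91,91,91],"slide":[[-0.967,0.823,0],[-0.967,0.823,0],[-0.967,0.823,0],[-0.967,0.823,0],[-0.967,0.823,0],[-0.967,0.823,0],[-0.967,0.823,0],[-0.967,0.823,0]],"spin":[0,0,0,0,0,0,0,0]}'
python3 -m jog '{"jaw":[91,91,91,91,91,91,91,91,91,91],"slide":[[-0.967,0.823,0],[-0.967,0.823,0],[-0.967,0.823,0],[-0.967,0.823,0],[-0.967,0.823,0],[-0.967,0.823,0],[-0.967,0.823,0],[-0.967,0.823,0],[0,0,0],[0,0,0]],"spin":[0,0,0,0,0,0,0,0,0,0]}'
python3 - <<'E'
from h import *
f,m=snap("wrist","w1");s=env.state();print(s["time_s"],s["ee_pos"],s["ee_rot"])
E
```

```text
time_s: 1.15
ee_pos: [206.1, 536.6, 213.6]
ee_rot: [-180.0, 0.0, 83.5]
force: [-0.6, 0.4, -0.1]
gripper_width: 91.5
gripper_force: 0.0
time_s: 1.95
ee_pos: [377.9, 283.2, 213.9]
ee_rot: [-180.0, 0.0, 83.8]
force: [0.4, 0.7, -0.2]
gripper_width: 91.0
gripper_force: 0.0
time_s: 2.95
ee_pos: [548.5, 32.1, 213.4]
ee_rot: [-179.9, -0.0, 83.7]
force: [0.1, -0.5, 0.6]
gripper_width: 91.0
gripper_force: 0.0
3.0 [548.05310478  32.83820239 213.5158548 ] [-1.79914565e+02 -2.55618030e-02  8.37585737e+01]
```

View pics/w1.png

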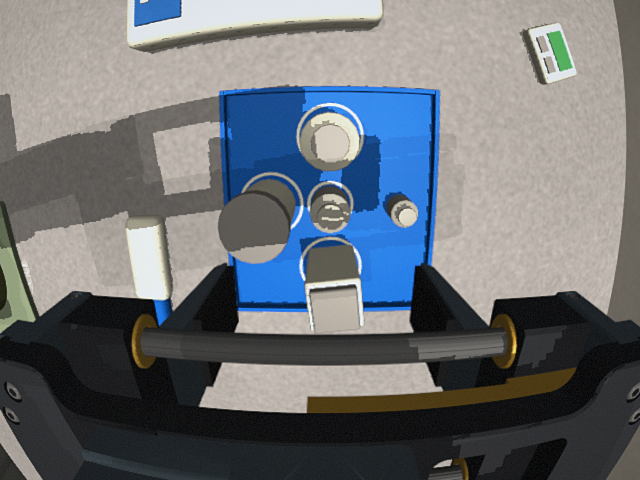

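The wrist view shows the bottle cap near (333,142), jar lid near (255,226), weight knob near (332,213), small knob near (405,215) and canister lid near (334,307). The tray's far rim corners are near (221,90) and (439,90). I'll take a second viewpoint 80 mm back along +y.

```bash
python3 -m jog '{"jaw":[91,91,91,91,91,91],"slide":[[0.9,0,0],[0.9,0,0],[0.9,0,0],[0,0,0],[0,0,0],[0,0,0]],"spin":[0,0,0,0,0,0]}' >/dev/null
python3 - <<'E'
from h import *
import pickle
f,m=snap("wrist","w2");s=env.state();print(s["time_s"],s["ee_pos"],s["ee_rot"])
pickle.dump(m,open("m2.pkl","wb"))
a=cv2.imread("pics/w1.png")[80:320,210:450];b=f[170:410,210:450,::-1]
cv2.imwrite("pics/z1.png",cv2.resize(a,None,fx=2.5,fy=2.5,interpolation=2))
cv2.imwrite("pics/z2.png",cv2.resize(f[150:390,200:450,::-1],None,fx=2.5,fy=2.5,interpolation=2))
E
```

```text
3.65 [556.98462294 112.68359101 214.03982362] [-1.79993172e+02  1.60201357e-02  8.37812339e+01]
```

View pics/z1.png

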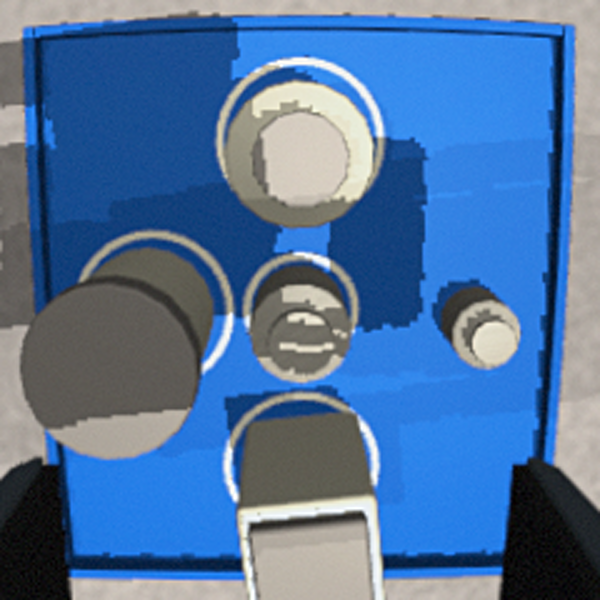

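View pics/z2.png

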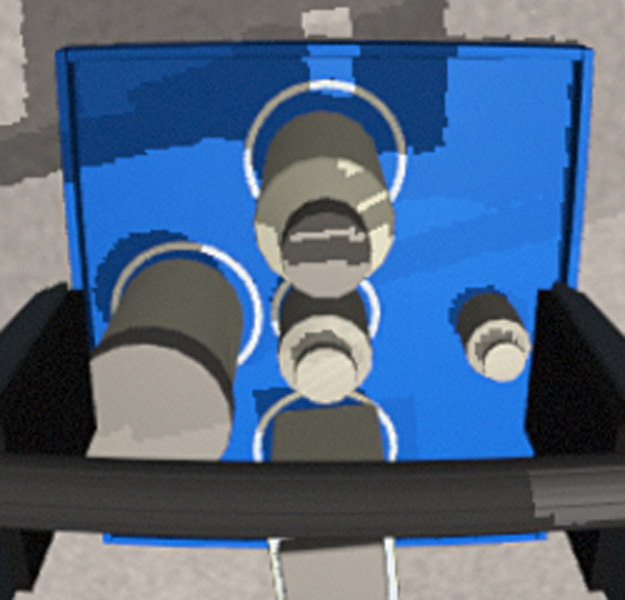

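z1 (2.5x, offset (210,80)) shows the cap centred at (301,156), jar lid (110,369), weight knob (301,338) and small knob (495,343). In z2 the crossbar hides the canister, so I'll shift the view the other way (-y).

```bash
python3 -m jog '{"jaw":[91,91,91,91,91,91,91,91,91],"slide":[[-0.9,0,0],[-0.9,0,0],[-0.9,0,0],[-0.9,0,0],[-0.9,0,0],[-0.9,0,0],[0,0,0],[0,0,0],[0,0,0]],"spin":[0,0,0,0,0,0,0,0,0]}' >/dev/null
python3 - <<'E'
from h import *
import pickle
f,m=snap("wrist","w3");s=env.state();print(s["time_s"],s["ee_pos"],s["ee_rot"])
pickle.dump(m,open("m3.pkl","wb"))
cv2.imwrite("pics/z3.png",cv2.resize(f[0:240,200:460,::-1],None,fx=2.5,fy=2.5,interpolation=2))
E
```

```text
4.6 [539.88373186 -47.36156687 213.97552807] [ 1.79999769e+02 -2.36234999e-02  8.38156289e+01]
```

View pics/z3.png

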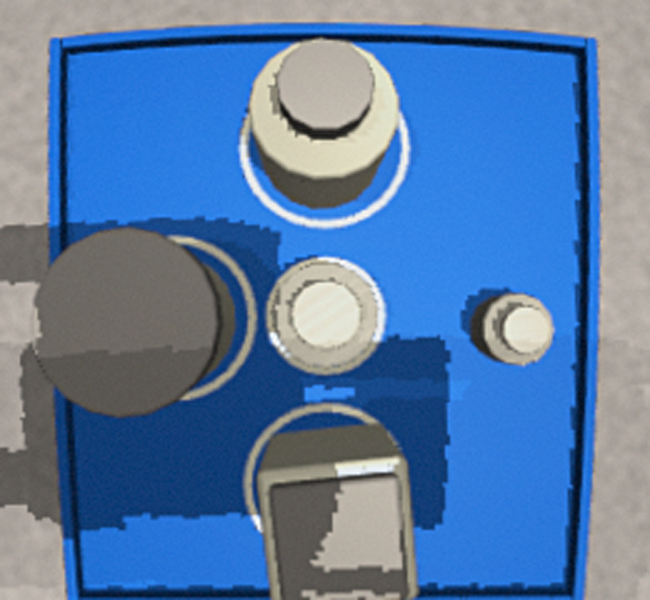

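z3 (2.5x, offset (200,0)) shows the cap at (327,87), jar lid (128,321), weight knob (326,314) and small knob (526,327). The canister lid's near edge runs (271,486) to (401,473), and the tray corners are at (50,39) and (596,39).

Run:
```python
from h import *
import pickle
from scipy.spatial.transform import Rotation as Ro
np.set_printoptions(precision=1,suppress=True)
m3=pickle.load(open("m3.pkl","rb"))
def M(p,r):
    T=np.eye(4);T[:3,:3]=Ro.from_euler("xyz",r,degrees=True).as_matrix();T[:3,3]=p;return T
C=np.array(m3["camera_from_world"])@M([539.88,-47.36,213.98],[180,-.02,83.8])
m1=dict(m3);m1["camera_from_world"]=C@np.linalg.inv(M([548.05,32.84,213.52],[-179.91,-.03,83.78]))
pickle.dump(m1,open("m1.pkl","wb"))
z1=lambda p:np.array(p)/2.5+[210,80]
z3=lambda p:np.array(p)/2.5+[200,0]
for n,a,b in(("cap",(301,156),(327,87)),("jar",(110,369),(128,321)),("knob",(301,338),(326,314)),("small",(495,343),(526,327)),
  ("canL",(247,525),(271,486)),("canR",(367,513),(401,473)),("wallL",(239,508),(261,477)),("wallR",(375,498),(408,460)),("TL",(25,27),(50,39)),("TR",(574,27),(596,39))):
    print(n,*tri([("wrist",z1(a),m1),("wrist",z3(b),m3)]))
f=cv2.imread("pics/w3.png");h=cv2.cvtColor(f,cv2.COLOR_BGR2HSV);k=cv2.inRange(h,(100,120,30),(130,255,255))
k[:,:210]=0;k[:,450:]=0;k[300:]=0
hull=cv2.convexHull(big(k))[:,0];print("tray w3",rect(plane("wrist",hull,18,m3)))
# canister lid: four corners by eye lie at frame rows below crop; show plane cast of near edge
print("lid edge z=110",plane("wrist",z3([(271,486),(401,473)]),110,m3)[:,:2].tolist())
# ring marks: bright pixels -> jar/bottle/can ring centres unknown; pan ellipses
for n,box in(("top",(85,225,185,330)),("scene",(325,118,402,175))):
    g=cv2.imread(f"pics/{n}0.png");x0,y0,x1,y1=box;hs=cv2.cvtColor(g,cv2.COLOR_BGR2HSV)[y0:y1,x0:x1]
    print(n,"centre/edge hsv",hs[(y1-y0)//2,(x1-x0)//2],hs[3,3])
a=cv2.imread("pics/top0.png")[215:340,70:205];b=cv2.imread("pics/scene0.png")[105:205,280:425]
cv2.imwrite("pics/z4.png",np.hstack([cv2.resize(a,(405,375),interpolation=2),cv2.resize(b,(390,375),interpolation=2)]))
```

```text
cap [561.1 103.3 111.4] 0.49739941622147466
jar [491.9  41.1  93.4] 0.6709305560275096
knob [554.6  35.5  56.3] 0.3009814706411016
small [626.7  24.7  50.7] 0.06563103947714381
canL [530.8 -15.3 102.1] 0.7218671136668539
canR [571.2 -15.5 101.8] 0.7583264681208131
wallL [527.5 -14.2  89.7] 0.48795502090606063
wallR [574.4 -12.5  96.9] 0.5643905787795352
TL [458.  166.3  13.8] 0.00937294907016625
TR [677.1 143.   16.2] 0.3424802751882908
tray w3 (array([555.2,  35.6]), array([239.1, 219.3]), 84.13)
lid edge z=110 [[532.0441366449054, -13.975056648894395], [571.294906619884, -14.18463492516726]]
top centre/edge hsv [ 20  18 128] [ 23  17 121]
scene centre/edge hsv [ 18  45 141] [111  38 127]
```

View pics/z4.png

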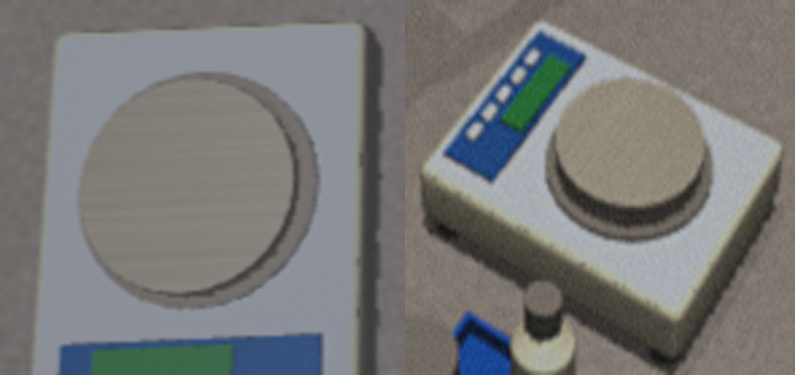

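z4 shows the pan top ellipse centred at (187,184) in the left panel, which is top pixel (132.5,276.5). In the right panel it is at (630,143), which is scene pixel (363.6,143.1). The pan is empty and clear.

Run:
```python
from h import *
import pickle
np.set_printoptions(precision=1,suppress=True)
m1,m3=(pickle.load(open(f"m{i}.pkl","rb")) for i in(1,3))
z1=lambda p:np.array(p)/2.5+[210,80]
z3=lambda p:np.array(p)/2.5+[200,0]
print("pan",*tri([("top",(132.5,276.5),None),("scene",(363.6,143.1),None)]),plane("top",(132.5,276.5),70),plane("scene",(363.6,143.1),70))
for a,b in(((437,194),(265,371)),((503,187),(223,437)),((550,339),(69,373)),((479,353),(119,313))):
    print("side",*tri([("top",a,None),("scene",b,None)]))
th=np.radians(-6);O=np.array([555.3,35.4])
for n,a,b,z in(("cap",(301,156),(327,87),120),("jar",(110,369),(128,321),100),("knob",(301,338),(326,314),67),("small",(495,343),(526,327),49),("canL",(247,525),(271,486),110),("canR",(367,513),(401,473),110)):
    P=plane("wrist",z1(a),z,m1)[0,:2],plane("wrist",z3(b),z,m3)[0,:2]
    d=np.mean(P,0)-O;print(n,*P,"in tray",d[0]*np.cos(th)+d[1]*np.sin(th),-d[0]*np.sin(th)+d[1]*np.cos(th))
for n,a,b,z in(("bottle",(247,238),(331,185),120),("jar",(289,278),(285,197),100),("can",(330,238),(290,232),110),("wt",(290,243),(313,226),67)):
    print(n,plane("top",a,z),plane("scene",b,z))
for n,x,y in(("B",0,70),("C",0,-70),("J",-62,0)):print(n,O+[x*np.cos(th)-y*np.sin(th),x*np.sin(th)+y*np.cos(th)])
# canister lid by contour in w3
f=cv2.imread("pics/w3.png")
cv2.imwrite("pics/z5.png",cv2.resize(f[160:280,280:400],None,fx=5,fy=5,interpolation=2))
```

```text
pan [529.7 312.1  63.7] 0.8847581562427814 [[528.  308.9  70. ]] [[533.5 305.5  70. ]]
side [ 633.3 -253.8   16.8] 0.4278238420347337
side [ 636.3 -380.5   15.3] 2.6527309606672613
side [ 346.1 -412.1    8.4] 1.6978105607194405
side [ 335.5 -280.5   10.1] 1.3420617737953224
cap [560.5 103.7] [561.2 101.1] in tray -1.4944735539939744 67.19806803668425
jar [492.7  42.8] [493.8  40.9] in tray -62.388846007890514 -0.06276381067253922
knob [554.4  38.1] [554.7  35.5] in tray -0.8645168490490645 1.3194821649099264
small [627.1  24.2] [627.1  24.6] in tray 72.54991202198352 -3.413074891645026
canL [530.9 -11.6] [532. -14.] in tray -18.668857174404103 -50.40672635892592
canR [570.1 -11.6] [571.3 -14.2] in tray 20.350464975336266 -46.43707363659804
bottle [[563.4 100.4 120. ]] [[563.5  98.7 120. ]]
jar [[492.9  38.8 100. ]] [[491.8  45.1 100. ]]
can [[550.8 -35.8 110. ]] [[554.3 -38.1 110. ]]
wt [[558.3  33.2  67. ]] [[561.5  31.2  67. ]]
B [562.6 105. ]
C [548.  -34.2]
J [493.6  41.9]
```

View pics/z5.png

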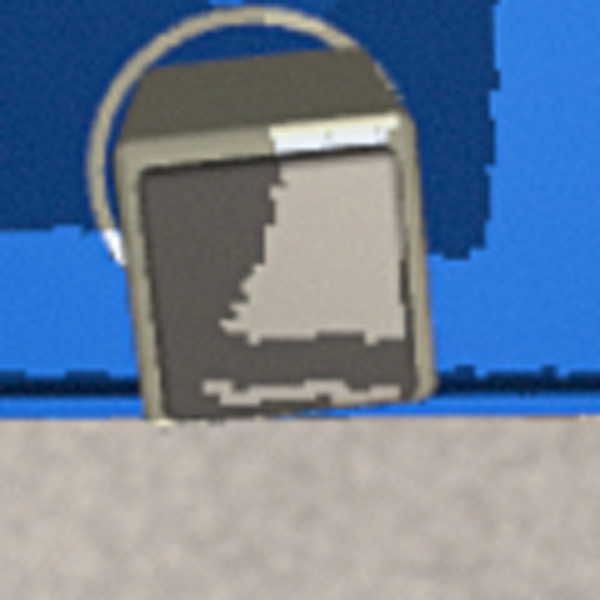

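z5 (5x, offset (280,160)) shows the canister lid corners at (140,165), (392,150), (414,398) and (165,415), turned slightly counter-clockwise relative to the tray.

Run:
```python
from h import *
import pickle
np.set_printoptions(precision=1,suppress=True)
m3=pickle.load(open("m3.pkl","rb"))
P=plane("wrist",np.array([(140,165),(392,150),(414,398),(165,415)])/5+[280,160],110,m3)
e=lambda i,j:np.degrees(np.arctan2(*(P[j]-P[i])[1::-1]))
print(P[:,:2],P.mean(0),np.linalg.norm(np.diff(P,axis=0),axis=1),e(0,1),e(3,2),e(3,0)-90,e(2,1)-90)
```

```text
[[531.9 -12.9]
 [569.7 -14.6]
 [569.8 -53.9]
 [531.  -52.4]] [550.6 -33.5 110. ] [37.9 39.3 38.8] -2.6653526093818822 -2.180234247732428 -1.2246423310240857 0.1495663413509618
```

```bash
python3 -m jog '{"jaw":[91,91,91,91,91,91,91,91],"slide":[[0.838,0.032,0],[0.838,0.032,0],[0.838,0.032,0],[0.838,0.032,0],[0.838,0.032,0],[0.838,0.032,0],[0,0,0],[0,0,0]],"spin":[0,0,0,0,0,0,0,0]}' 25 | sed -n 2,3p
python3 -m jog '{"jaw":[91,91,91,91,91,91,91,91,91],"slide":[[0,0,0.6],[0,0,0.6],[0,0,0.6],[0,0,0.6],[0,0,0.6],[0,0,0.6],[0,0,0.6],[0,0,0],[0,0,0]],"spin":[0,0,0,0,0,0,0,0,0]}'
python3 - <<'E'
from h import *
f,m=snap("scene","s1");g,_=snap("wrist","w4")
a=f[100:320,200:420,::-1];b=g[:300,200:460,::-1]
cv2.imwrite("pics/z6.png",np.hstack([cv2.resize(a,(400,400),interpolation=2),cv2.resize(b,(390,400),interpolation=2)]))
E
```

```text
ee_pos: [561.7, 102.1, 213.8]
ee_rot: [-180.0, 0.0, 83.9]
time_s: 6.3
ee_pos: [562.0, 100.7, 88.2]
ee_rot: [-180.0, 0.0, 83.7]
force: [-1.2, 1.0, 0.1]
gripper_width: 91.3
gripper_force: 0.0
```

View pics/z6.png

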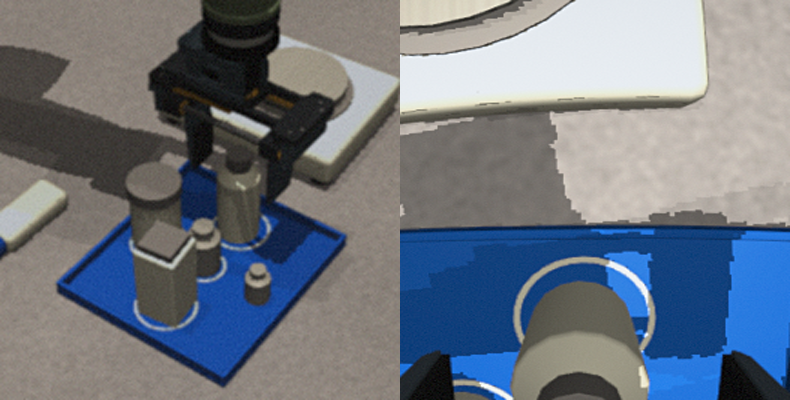

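z6 shows the bottle standing between the open fingers: right panel fingers at x≈452 and 720, bottle near 581. It is centred, so I'll descend and grip.

```bash
python3 -m jog '{"jaw":[91,91,91,91,91],"slide":[[0,0,0.42],[0,0,0.42],[0,0,0.41],[0,0,0],[0,0,0]],"spin":[0,0,0,0,0]}' 25 | sed -n 2,4p
python3 -m jog '{"jaw":[80,72,64,56,50,46,42,40,40,40],"slide":[[0,0,0],[0,0,0],[0,0,0],[0,0,0],[0,0,0],[0,0,0],[0,0,0],[0,0,0],[0,0,0],[0,0,0]],"spin":[0,0,0,0,0,0,0,0,0,0]}' 25
python3 -m jog '{"jaw":[40,40,40,40],"slide":[[0,0,0],[0,0,0],[0,0,0],[0,0,0]],"spin":[0,0,0,0]}' 25
```

```text
ee_pos: [561.6, 101.4, 49.7]
ee_rot: [-179.9, 0.0, 83.8]
force: [0.9, 0.7, 0.4]
time_s: 7.9
ee_pos: [561.6, 101.4, 50.5]
ee_rot: [-180.0, -0.0, 83.8]
force: [-2.0, 0.5, 2.9]
gripper_width: 47.7
gripper_force: 24.9
time_s: 8.3
ee_pos: [561.7, 101.4, 50.5]
ee_rot: [-180.0, -0.0, 83.8]
force: [-2.6, 0.7, 4.1]
gripper_width: 47.4
gripper_force: 25.0
```

```bash
python3 -m jog '{"jaw":[40,40,40,40,40,40,40,40],"slide":[[0,0,-0.3],[0,0,-0.6],[0,0,-0.8],[0,0,-0.8],[0,0,-0.8],[0,0,-0.8],[0,0,-0.5],[0,0,-0.23]],"spin":[0,0,0,0,0,0,0,0]}' 25
python3 -m jog '{"jaw":[40,40,40,40,40,40,40,40,40,40],"slide":[[-0.4,0.065,0],[-0.7,0.113,0],[-0.9,0.146,0],[-0.9,0.146,0],[-0.9,0.146,0],[-0.9,0.146,0],[-0.9,0.146,0],[-0.9,0.146,0],[-0.9,0.146,0],[-0.9,0.146,0]],"spin":[0,0,0,0,0,0,0,0,0,0]}' 25
python3 -m jog '{"jaw":[40,40,40,40,40,40,40,40,40],"slide":[[-0.9,0.146,0],[-0.9,0.146,0],[-0.9,0.146,0],[-0.9,0.146,0],[-0.9,0.146,0],[-0.7,0.113,0],[-0.48,0.078,0],[0,0,0],[0,0,0]],"spin":[0,0,0,0,0,0,0,0,0]}' 25
python3 - <<'E'
from h import *
f,m=snap("scene","s2");t,_=snap("top","t2");print(env.camera_model("wrist")["camera_from_world"][:1])
a=f[150:480,20:350,::-1];b=t[100:380,360:640,::-1]
cv2.imwrite("pics/z7.png",np.hstack([cv2.resize(a,(400,400),interpolation=2),cv2.resize(b,(400,400),interpolation=2)]))
E
```

```text
time_s: 9.1
ee_pos: [563.4, 101.4, 197.3]
ee_rot: [179.7, -0.1, 83.8]
force: [0.1, -0.6, -2.3]
gripper_width: 47.8
gripper_force: 24.9
time_s: 10.1
ee_pos: [574.2, -152.5, 193.8]
ee_rot: [-179.9, 0.0, 83.8]
force: [0.2, 0.5, -2.0]
gripper_width: 47.4
gripper_force: 24.9
time_s: 11.0
ee_pos: [583.9, -322.4, 194.9]
ee_rot: [-179.9, -0.1, 83.8]
force: [0.2, 0.5, -2.6]
gripper_width: 47.4
gripper_force: 24.9
[[ 9.94184789e-01 -1.07687113e-01  3.02779968e-04 -6.15461978e+02]]
```

View pics/z7.png

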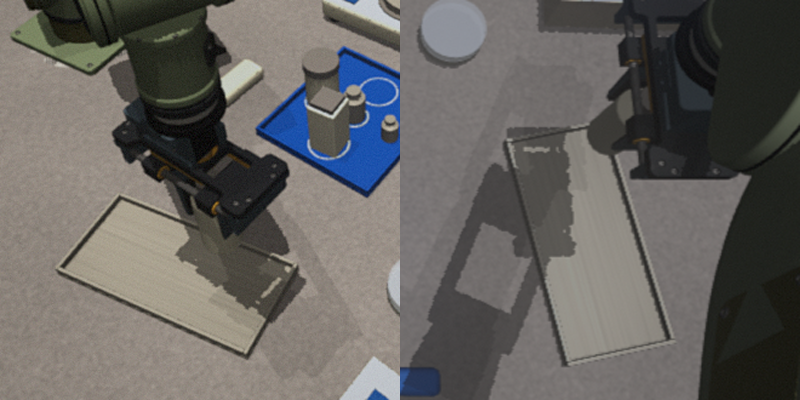

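z7 shows the bottle held upright over the far end of the side tray, well inside the rim, and its ring in the storage tray is empty. I'll lower it.

```bash
python3 -m jog '{"jaw":[40,40,40,40,40,40,40,40,40],"slide":[[0,0,0.5],[0,0,0.8],[0,0,0.8],[0,0,0.8],[0,0,0.8],[0,0,0.6],[0,0,0.36],[0,0,0],[0,0,0]],"spin":[0,0,0,0,0,0,0,0,0]}' 25 | sed -n 2,4p
python3 -m jog '{"jaw":[40,40,40,40],"slide":[[0,0,0.05],[0,0,0.05],[0,0,0],[0,0,0]],"spin":[0,0,0,0]}' 25 | sed -n 2,4p
python3 -m jog '{"jaw":[40,40,40,40],"slide":[[0,0,0.03],[0,0,0.02],[0,0,0],[0,0,0]],"spin":[0,0,0,0]}' 25| sed -n 2,4p
```

```text
ee_pos: [584.8, -322.7, 56.4]
ee_rot: [179.9, 0.0, 83.8]
force: [0.6, -1.3, -2.2]
ee_pos: [584.3, -323.0, 52.8]
ee_rot: [180.0, 0.0, 83.8]
force: [0.3, 0.9, -2.1]
ee_pos: [584.1, -322.9, 50.9]
ee_rot: [-180.0, -0.0, 83.8]
force: [-0.0, -0.9, -2.4]
```

```bash
python3 -m jog '{"jaw":[40,40,40,40],"slide":[[0,0,0.03],[0,0,0],[0,0,0],[0,0,0]],"spin":[0,0,0,0]}' 25| sed -n 2,4p
python3 -m jog '{"jaw":[40,40,40,40],"slide":[[0,0,0.03],[0,0,0],[0,0,0],[0,0,0]],"spin":[0,0,0,0]}' 25| sed -n 2,4p
```

```text
ee_pos: [584.3, -323.0, 50.5]
ee_rot: [180.0, 0.0, 83.8]
force: [-1.5, 0.5, 2.0]
ee_pos: [584.3, -323.1, 50.4]
ee_rot: [180.0, 0.0, 83.8]
force: [-2.7, 2.0, 5.2]
```

```bash
python3 -m jog '{"jaw":[48,54,60,66,70,70,70],"slide":[[0,0,0],[0,0,0],[0,0,0],[0,0,0],[0,0,0],[0,0,0],[0,0,0]],"spin":[0,0,0,0,0,0,0]}' 25|sed -n 2,5p
python3 -m jog '{"jaw":[70,70,70,70,70,70,91,91],"slide":[[0,0,-0.3],[0,0,-0.6],[0,0,-0.8],[0,0,-0.8],[0,0,-0.8],[0,0,-0.8],[0,0,-0.6],[0,0,-0.3]],"spin":[0,0,0,0,0,0,0,0]}' 25|sed -n 2,5p
python3 -m jog '{"jaw":[91,91],"slide":[[0,0,0],[0,0,0]],"spin":[-0.59,0]}' | sed -n 2,3p
python3 -m jog '{"jaw":[91,91,91,91,91,91],"slide":[[0.87,-0.124,0],[0.87,-0.124,0],[0.87,-0.124,0],[0.87,-0.124,0],[0.87,-0.124,0],[0.87,-0.124,0]],"spin":[0,0,0,0,0,0]}' | sed -n 2,3p
python3 -m jog '{"jaw":[91,91,91,91,91,91,91],"slide":[[0.87,-0.124,0],[0.87,-0.124,0],[0.87,-0.124,0],[0.87,-0.124,0],[0.87,-0.124,0],[0,0,0],[0,0,0]],"spin":[0,0,0,0,0,0,0]}'
python3 - <<'E'
from h import *
f,m=snap("scene","s3")
cv2.imwrite("pics/z8.png",cv2.resize(f[150:450,50:400,::-1],None,fx=2,fy=2,interpolation=2))
g,m=snap("wrist","w5")
E
```

```text
ee_pos: [584.2, -322.9, 49.1]
ee_rot: [-180.0, -0.0, 83.8]
force: [0.9, -0.2, 0.5]
gripper_width: 69.7
ee_pos: [584.9, -323.3, 202.1]
ee_rot: [179.8, 0.1, 83.8]
force: [-0.5, -1.0, -0.2]
gripper_width: 83.2
ee_pos: [584.1, -322.8, 199.4]
ee_rot: [180.0, -0.0, 88.5]
ee_pos: [565.3, -164.6, 198.6]
ee_rot: [-179.9, -0.0, 88.4]
time_s: 16.6
ee_pos: [550.5, -34.7, 198.9]
ee_rot: [-180.0, 0.0, 88.5]
force: [0.2, 0.3, 0.5]
gripper_width: 91.0
gripper_force: 0.0
```

View pics/z8.png

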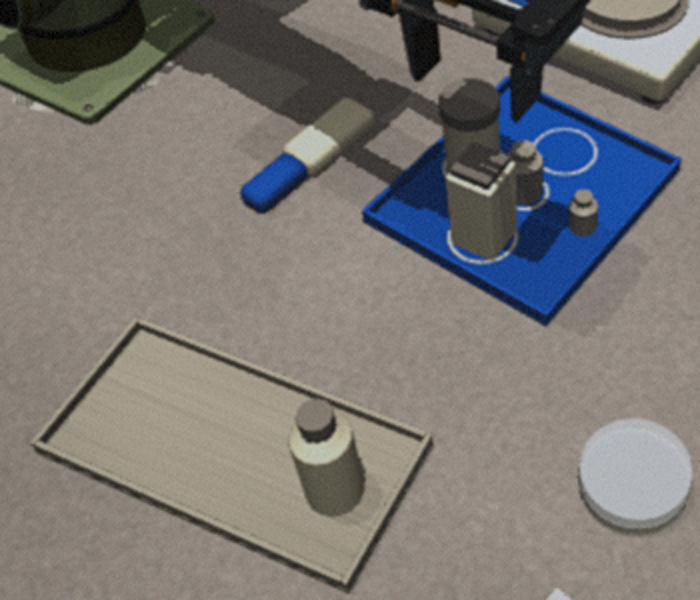

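z8 shows the bottle standing upright in the side tray at (328,460). The gripper is hovering over the canister. Next I'll grasp the canister.

```bash
python3 -m jog '{"jaw":[91,91,91,91,91,91,91,91,91,91],"slide":[[0,0,0.5],[0,0,0.7],[0,0,0.7],[0,0,0.7],[0,0,0.7],[0,0,0.7],[0,0,0.6],[0,0,0.33],[0,0,0],[0,0,0]],"spin":[0,0,0,0,0,0,0,0,0,0]}' 25|sed -n 2,5p
python3 -m jog '{"jaw":[80,72,64,56,50,46,42,40,40,40],"slide":[[0,0,0],[0,0,0],[0,0,0],[0,0,0],[0,0,0],[0,0,0],[0,0,0],[0,0,0],[0,0,0],[0,0,0]],"spin":[0,0,0,0,0,0,0,0,0,0]}' 25 >/dev/null
python3 -m jog '{"jaw":[40,40,40,40],"slide":[[0,0,0],[0,0,0],[0,0,0],[0,0,0]],"spin":[0,0,0,0]}' 25
```

```text
ee_pos: [551.3, -35.3, 51.8]
ee_rot: [180.0, 0.0, 88.5]
force: [-0.8, 0.4, 0.7]
gripper_width: 90.7
time_s: 19.1
ee_pos: [550.7, -34.8, 51.4]
ee_rot: [-180.0, -0.0, 88.5]
force: [-1.9, 1.4, 2.1]
gripper_width: 48.1
gripper_force: 24.8
```

```bash
python3 -m jog '{"jaw":[40,40,40,40,40,40],"slide":[[0,0,-0.3],[0,0,-0.6],[0,0,-0.8],[0,0,-0.8],[0,0,-0.8],[0,0,-0.37]],"spin":[0,0,0,0,0,0]}' 25|sed -n 2,5p
python3 -m jog '{"jaw":[40,40,40,40,40,40,40,40,40,40],"slide":[[-0.4,-0.073,0],[-0.7,-0.127,0],[-0.9,-0.163,0],[-0.9,-0.163,0],[-0.9,-0.163,0],[-0.9,-0.163,0],[-0.9,-0.163,0],[-0.9,-0.163,0],[-0.9,-0.163,0],[-0.9,-0.163,0]],"spin":[0,0,0,0,0,0,0,0,0,0]}' 25|sed -n 2,5p
python3 -m jog '{"jaw":[40,40,40,40,40],"slide":[[-0.9,-0.163,0],[-0.72,-0.131,0],[0,0,0],[0,0,0],[0,0,0]],"spin":[0,0,0,0,0]}' 25|sed -n 2,5p
python3 -m jog '{"jaw":[40,40,40,40,40,40,40,40],"slide":[[0,0,0.5],[0,0,0.8],[0,0,0.8],[0,0,0.8],[0,0,0.4],[0,0,0.18],[0,0,0],[0,0,0]],"spin":[0,0,0,0,0,0,0,0]}' 25|sed -n 2,5p
python3 -m jog '{"jaw":[40,40,40,40,40],"slide":[[0,0,0.08],[0,0,0.05],[0,0,0.03],[0,0,0],[0,0,0]],"spin":[0,0,0,0,0]}' 25|sed -n 2,5p
```

```text
ee_pos: [551.8, -35.1, 163.7]
ee_rot: [179.8, 0.0, 88.5]
force: [0.1, -0.5, -2.6]
gripper_width: 48.0
ee_pos: [497.3, -284.0, 159.5]
ee_rot: [-179.8, -0.1, 88.5]
force: [0.9, -0.3, -2.1]
gripper_width: 48.0
ee_pos: [488.5, -330.2, 160.5]
ee_rot: [-179.9, -0.1, 88.5]
force: [-0.6, -0.4, -2.1]
gripper_width: 48.4
ee_pos: [489.8, -331.3, 58.0]
ee_rot: [179.9, 0.1, 88.5]
force: [0.2, -0.3, -1.9]
gripper_width: 48.5
ee_pos: [489.1, -331.0, 52.3]
ee_rot: [180.0, 0.0, 88.5]
force: [-0.1, 0.5, -3.1]
gripper_width: 48.1
```

```bash
python3 -m jog '{"jaw":[40,40,40,40,40],"slide":[[0,0,0.03],[0,0,0.02],[0,0,0.01],[0,0,0],[0,0,0]],"spin":[0,0,0,0,0]}' 25|sed -n 2,5p
python3 -m jog '{"jaw":[48,54,60,66,70,70,70],"slide":[[0,0,0],[0,0,0],[0,0,0],[0,0,0],[0,0,0],[0,0,0],[0,0,0]],"spin":[0,0,0,0,0,0,0]}' 25|sed -n 2,5p
python3 -m jog '{"jaw":[70,70,70,70,70,70,91,91],"slide":[[0,0,-0.3],[0,0,-0.6],[0,0,-0.8],[0,0,-0.8],[0,0,-0.8],[0,0,-0.8],[0,0,-0.6],[0,0,0]],"spin":[0,0,0,0,0,0,0,0]}' 25|sed -n 2,5p
python3 -m jog '{"jaw":[91,91,91,91,91,91,91,91,91,91],"slide":[[0,0,0],[0,0,0],[0,0,0],[0,0,0],[0,0,0],[0,0,0],[0,0,0],[0,0,0],[0,0,0],[0,0,0]],"spin":[-0.97,-0.97,-0.97,-0.97,-0.97,-0.97,-0.97,-0.97,-0.97,-0.97]}'|sed -n 2,3p
python3 -m jog '{"jaw":[91,91,91],"slide":[[0,0,0],[0,0,0],[0,0,0]],"spin":[-0.99,0,0]}'|sed -n 2,3p
```

```text
ee_pos: [489.2, -331.1, 51.4]
ee_rot: [180.0, 0.0, 88.5]
force: [-1.6, 1.0, 5.6]
gripper_width: 48.4
ee_pos: [489.1, -330.9, 50.3]
ee_rot: [-180.0, -0.0, 88.5]
force: [-0.1, -0.0, -0.1]
gripper_width: 70.2
ee_pos: [490.5, -332.0, 195.0]
ee_rot: [179.7, 0.2, 88.5]
force: [-0.5, -0.9, 0.9]
gripper_width: 83.1
ee_pos: [488.5, -330.6, 190.3]
ee_rot: [180.0, -0.1, 166.4]
ee_pos: [488.7, -330.7, 190.7]
ee_rot: [180.0, -0.1, 173.9]
```

```bash
python3 -m jog '{"jaw":[91,91,91,91,91,91,91],"slide":[[0.083,0.883,0],[0.083,0.883,0],[0.083,0.883,0],[0.083,0.883,0],[0.083,0.883,0],[0.083,0.883,0],[0.083,0.883,0]],"spin":[0,0,0,0,0,0,0]}' | sed -n 2,3p
python3 -m jog '{"jaw":[91,91,91,91,91,91,91,91,91,91],"slide":[[0.083,0.883,0],[0.083,0.883,0],[0.083,0.883,0],[0.083,0.883,0],[0.083,0.883,0],[0.083,0.883,0],[0.083,0.883,0],[0,0,0],[0,0,0],[0,0,0]],"spin":[0,0,0,0,0,0,0,0,0,0]}'
python3 - <<'E'
from h import *
for n in("wrist","top","scene"):snap(n,"j_"+n)
f=cv2.imread("pics/j_wrist.png");g=cv2.imread("pics/j_scene.png")
cv2.imwrite("pics/z9.png",np.hstack([cv2.resize(f,(480,360),interpolation=2),cv2.resize(g[150:450,50:310],(312,360),interpolation=2)]))
E
```

```text
ee_pos: [490.8, -143.6, 191.2]
ee_rot: [180.0, -0.0, 173.9]
time_s: 27.5
ee_pos: [492.9, 40.9, 191.3]
ee_rot: [-180.0, -0.0, 173.9]
force: [0.7, -0.6, 0.4]
gripper_width: 90.5
gripper_force: 0.0
```

View pics/z9.png

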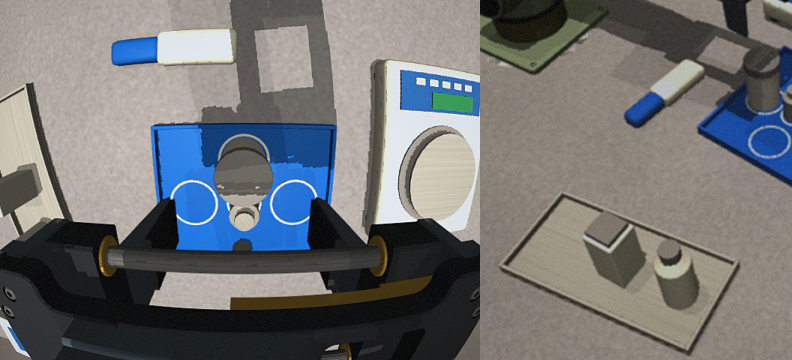

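z9 shows the jar centred between the fingers (lid near (243,178)) with the bottle and canister upright in the side tray. The pan is empty at (440,175). Next I'll grasp the jar.

```bash
python3 -m jog '{"jaw":[91,91,91,91,91,91,91,91,91,91],"slide":[[0,0,0.5],[0,0,0.7],[0,0,0.7],[0,0,0.7],[0,0,0.7],[0,0,0.7],[0,0,0.7],[0,0,0.41],[0,0,0],[0,0,0]],"spin":[0,0,0,0,0,0,0,0,0,0]}' 25|sed -n 2,5p
python3 -m jog '{"jaw":[80,72,66,62,58,54,50,48,48,48],"slide":[[0,0,0],[0,0,0],[0,0,0],[0,0,0],[0,0,0],[0,0,0],[0,0,0],[0,0,0],[0,0,0],[0,0,0]],"spin":[0,0,0,0,0,0,0,0,0,0]}' 25 >/dev/null
python3 -m jog '{"jaw":[48,48,48,48],"slide":[[0,0,0],[0,0,0],[0,0,0],[0,0,0]],"spin":[0,0,0,0]}' 25
python3 - <<'E'
from h import *
import json
# ring centres at floor height z=5 from the hover picture (pose 492.9,40.9,191.3): ellipse fits of white-ish ring pixels
f=cv2.imread("pics/j_wrist.png");h=cv2.cvtColor(f,cv2.COLOR_BGR2HSV)
k=cv2.inRange(h,(0,0,100),(180,80,255))
for c in((259,270),(393,269)):
    q=k.copy();w=np.zeros_like(q);cv2.circle(w,c,38,255,-1);q&=w
    ct=max(cv2.findContours(q,cv2.RETR_EXTERNAL,cv2.CHAIN_APPROX_NONE)[0],key=cv2.contourArea)
    e=cv2.fitEllipse(ct);print(np.round(e[0],1),np.round(e[1],1))
E
```

```text
ee_pos: [493.3, 41.1, 38.4]
ee_rot: [180.0, 0.0, 174.0]
force: [-0.7, 0.6, -0.3]
gripper_width: 91.2
time_s: 30.05
ee_pos: [493.2, 41.5, 38.4]
ee_rot: [180.0, 0.0, 174.0]
force: [-1.6, -1.7, 5.2]
gripper_width: 59.3
gripper_force: 25.0
[258.3 269.7] [56.7 62. ]
[391.3 269.3] [56.4 62. ]
```

Width 59.3 means the pads touched the 60 mm lid rather than the 56 mm body. I'll open, raise 33 mm and grip squarely on the lid.

```bash
python3 -m jog '{"jaw":[66,72,76,76,76,76,76,76,76],"slide":[[0,0,0],[0,0,0],[0,0,0],[0,0,0],[0,0,-0.4],[0,0,-0.5],[0,0,-0.22],[0,0,0],[0,0,0]],"spin":[0,0,0,0,0,0,0,0,0]}' 35|sed -n 2,5p
python3 -m jog '{"jaw":[70,66,62,58,54,52,52,52,52,52],"slide":[[0,0,0],[0,0,0],[0,0,0],[0,0,0],[0,0,0],[0,0,0],[0,0,0],[0,0,0],[0,0,0],[0,0,0]],"spin":[0,0,0,0,0,0,0,0,0,0]}' 35
python3 - <<'E'
from h import *
import pickle
from scipy.spatial.transform import Rotation as Ro
m3=pickle.load(open("m3.pkl","rb"))
def M(p,r):
    T=np.eye(4);T[:3,:3]=Ro.from_euler("xyz",r,degrees=True).as_matrix();T[:3,3]=p;return T
C=np.array(m3["camera_from_world"])@M([539.88,-47.36,213.98],[180,-.02,83.8])
m=dict(m3);m["camera_from_world"]=C@np.linalg.inv(M([492.9,40.9,191.3],[180,0,173.9]));pickle.dump(m,open("mj.pkl","wb"))
P=plane("wrist",[(258.3,269.7),(391.3,269.3)],5,m);print(P,np.linalg.norm(P[1]-P[0]))
E
```

```text
ee_pos: [492.9, 41.5, 71.8]
ee_rot: [180.0, 0.0, 174.0]
force: [-0.2, -0.2, -0.1]
gripper_width: 75.9
time_s: 31.95
ee_pos: [492.9, 41.6, 71.7]
ee_rot: [180.0, -0.0, 174.0]
force: [-0.1, 0.0, -3.3]
gripper_width: 59.6
gripper_force: 35.0
[[547.27481681 -33.65692198   5.        ]
 [561.7999033  104.82443195   5.        ]] 139.24102672738908
```

```bash
python3 -m jog '{"jaw":[52,52,52,52,52,52,52,52],"slide":[[0,0,-0.2],[0,0,-0.4],[0,0,-0.7],[0,0,-0.8],[0,0,-0.8],[0,0,-0.6],[0,0,-0.4],[0,0,-0.1]],"spin":[0,0,0,0,0,0,0,0]}' 35|sed -n 2,5p
python3 -m jog '{"jaw":[52,52,52,52,52,52,52,52,52,52],"slide":[[0.045,-0.3,0],[0.075,-0.5,0],[0.105,-0.7,0],[0.128,-0.85,0],[0.128,-0.85,0],[0.128,-0.85,0],[0.128,-0.85,0],[0.128,-0.85,0],[0.128,-0.85,0],[0.128,-0.85,0]],"spin":[0,0,0,0,0,0,0,0,0,0]}' 35|sed -n 2,5p
python3 -m jog '{"jaw":[52,52,52,52,52,52,52,52,52,52],"slide":[[0.128,-0.85,0],[0.128,-0.85,0],[0.128,-0.85,0],[0.128,-0.85,0],[0.128,-0.85,0],[0.105,-0.7,0],[0.06,-0.4,0],[0.024,-0.16,0],[0,0,0],[0,0,0]],"spin":[0,0,0,0,0,0,0,0,0,0]}' 35|sed -n 2,6p
python3 - <<'E'
from h import *
print(env.state()["qpos"].round(1) if hasattr(env.state()["qpos"],"round") else env.state()["qpos"])
E
```

```text
ee_pos: [493.8, 41.6, 193.7]
ee_rot: [180.0, 0.2, 174.0]
force: [0.3, -0.7, -3.1]
gripper_width: 59.4
ee_pos: [434.4, -178.9, 190.6]
ee_rot: [180.0, -0.2, 174.0]
force: [0.1, -0.2, -3.0]
gripper_width: 59.2
ee_pos: [394.2, -338.3, 191.5]
ee_rot: [179.9, -0.0, 174.0]
force: [0.5, -0.5, -2.3]
gripper_width: 59.5
gripper_force: 35.0
[ -41.9   14.3   98.8    0.    67.  -126. ]
```

```bash
python3 -m jog '{"jaw":[52,52,52,52,52,52,52,52],"slide":[[0,0,0.4],[0,0,0.8],[0,0,0.8],[0,0,0.8],[0,0,0.6],[0,0,0.38],[0,0,0],[0,0,0]],"spin":[0,0,0,0,0,0,0,0]}' 35|sed -n 2,5p
python3 -m jog '{"jaw":[52,52,52,52,52],"slide":[[0,0,0.1],[0,0,0.05],[0,0,0.03],[0,0,0],[0,0,0]],"spin":[0,0,0,0,0]}' 35|sed -n 2,5p
python3 -m jog '{"jaw":[52,52,52,52,52],"slide":[[0,0,0.03],[0,0,0.01],[0,0,0],[0,0,0],[0,0,0]],"spin":[0,0,0,0,0]}' 35|sed -n 2,5p
```

```text
ee_pos: [394.8, -339.1, 78.6]
ee_rot: [-180.0, 0.0, 174.1]
force: [0.3, -0.8, -1.9]
gripper_width: 59.4
ee_pos: [394.4, -339.1, 73.1]
ee_rot: [-180.0, 0.0, 174.0]
force: [-0.4, -0.0, -3.1]
gripper_width: 59.4
ee_pos: [394.4, -339.1, 71.7]
ee_rot: [180.0, 0.0, 174.0]
force: [0.2, 0.5, -2.9]
gripper_width: 59.0
```

```bash
python3 -m jog '{"jaw":[52,52,52,52],"slide":[[0,0,0.03],[0,0,0],[0,0,0],[0,0,0]],"spin":[0,0,0,0]}' 35|sed -n 2,5p
python3 -m jog '{"jaw":[52,52,52,52],"slide":[[0,0,0.03],[0,0,0],[0,0,0],[0,0,0]],"spin":[0,0,0,0]}' 35|sed -n 2,5p
```

```text
ee_pos: [394.6, -339.2, 71.3]
ee_rot: [-180.0, 0.0, 174.0]
force: [-1.4, 0.4, 5.6]
gripper_width: 59.3
ee_pos: [394.7, -339.3, 71.3]
ee_rot: [-180.0, 0.1, 174.0]
force: [-1.6, 1.0, 11.0]
gripper_width: 59.3
```

```bash
python3 -m jog '{"jaw":[60,66,72,78,80,80,80],"slide":[[0,0,-0.05],[0,0,0],[0,0,0],[0,0,0],[0,0,0],[0,0,0],[0,0,0]],"spin":[0,0,0,0,0,0,0]}' 35|sed -n 2,5p
python3 -m jog '{"jaw":[80,80,80,80,80,80,80,80],"slide":[[0,0,-0.3],[0,0,-0.6],[0,0,-0.8],[0,0,-0.8],[0,0,-0.8],[0,0,-0.6],[0,0,0],[0,0,0]],"spin":[0,0,0,0,0,0,0,0]}' |sed -n 2,5p
python3 -m jog '{"jaw":[80,80,80,80,80,80,80,80],"slide":[[-0.268,0.866,0],[-0.268,0.866,0],[-0.268,0.866,0],[-0.268,0.866,0],[-0.268,0.866,0],[-0.268,0.866,0],[-0.268,0.866,0],[-0.268,0.866,0]],"spin":[0,0,0,0,0,0,0,0]}' |sed -n 2,3p
python3 -m jog '{"jaw":[80,80,80,80,80,80,80,80,80],"slide":[[-0.268,0.866,0],[-0.268,0.866,0],[-0.268,0.866,0],[-0.268,0.866,0],[-0.268,0.866,0],[-0.268,0.866,0],[-0.268,0.866,0],[0,0,0],[0,0,0]],"spin":[0,0,0,0,0,0,0,0,0]}' |sed -n 1,3p
python3 - <<'E'
from h import *
import pickle
f,m=snap("wrist","k_wrist");pickle.dump(m,open("mk.pkl","wb"));snap("top","k_top");g,_=snap("scene","k_scene")
cv2.imwrite("pics/z10.png",np.hstack([cv2.resize(f[60:380,140:540,::-1],(480,384),interpolation=2),cv2.resize(g[280:450,50:280,::-1],(300,384),interpolation=2)]))
E
```

```text
ee_pos: [394.3, -339.1, 71.4]
ee_rot: [180.0, -0.0, 174.0]
force: [-0.4, -0.1, -0.7]
gripper_width: 79.8
ee_pos: [394.2, -338.9, 188.5]
ee_rot: [-180.0, 0.0, 174.0]
force: [-0.4, 0.2, -0.2]
gripper_width: 80.0
ee_pos: [479.4, -137.7, 186.9]
ee_rot: [180.0, -0.2, 174.0]
time_s: 40.55
ee_pos: [554.0, 36.0, 187.0]
ee_rot: [-179.9, -0.2, 174.1]
```

View pics/z10.png

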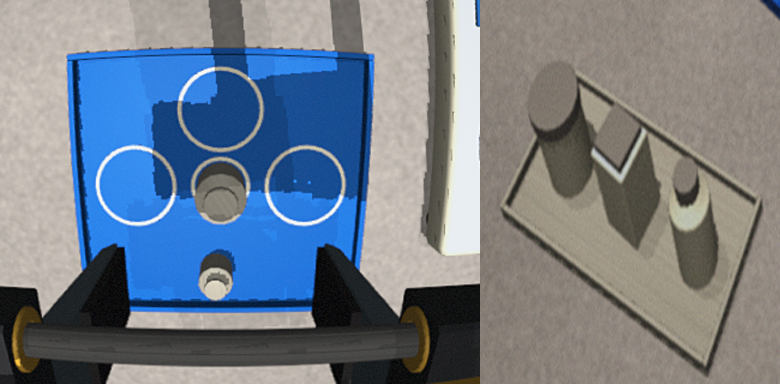

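z10 shows the jar, canister and bottle all standing in the side tray (right panel). On the left, the large weight is near (220,195), midway between the fingers (126..316), and the small weight is at (215,285). Next I'll take the weight.

```bash
python3 -m jog '{"jaw":[70,66,64,64,64,64,64,64,64,64],"slide":[[0,0,0.5],[0,0,0.8],[0,0,0.8],[0,0,0.8],[0,0,0.8],[0,0,0.8],[0,0,0.7],[0,0,0.45],[0,0,0],[0,0,0]],"spin":[0,0,0,0,0,0,0,0,0,0]}' 35|sed -n 2,5p
python3 -m jog '{"jaw":[60,54,48,44,40,36,32,30,30,30],"slide":[[0,0,0],[0,0,0],[0,0,0],[0,0,0],[0,0,0],[0,0,0],[0,0,0],[0,0,0],[0,0,0],[0,0,0]],"spin":[0,0,0,0,0,0,0,0,0,0]}' 35
python3 - <<'E'
from h import *
import pickle
m=pickle.load(open("mk.pkl","rb"));f=cv2.imread("pics/k_wrist.png");h=cv2.cvtColor(f,cv2.COLOR_BGR2HSV)
k=cv2.inRange(h,(0,0,100),(180,80,255))
for n,c in(("C",(136,185)),("B",(305,185)),("J",(221,108))):
    c=(int(c[0]/1.2+140),int(c[1]/1.2+60));q=k.copy();w=np.zeros_like(q);cv2.circle(w,c,44,255,-1);q&=w
    ct=max(cv2.findContours(q,cv2.RETR_EXTERNAL,cv2.CHAIN_APPROX_NONE)[0],key=cv2.contourArea)
    e=cv2.fitEllipse(ct);P=plane("wrist",e[0],5,m)[0];print(n,np.round(e[1],1),np.round(P,1))
E
```

```text
ee_pos: [554.9, 35.3, 19.2]
ee_rot: [180.0, 0.0, 174.0]
force: [-0.2, -1.4, -0.8]
gripper_width: 63.9
time_s: 42.7
ee_pos: [554.9, 35.8, 19.1]
ee_rot: [-180.0, 0.0, 174.0]
force: [-0.3, -0.1, 3.5]
gripper_width: 37.1
gripper_force: 35.0
C [65.  67.5] [547.5 -33.6   5. ]
B [65.2 67.7] [561.7 104.7   5. ]
J [70.6 71.3] [493.5  41.8   5. ]
```

```bash
python3 -m jog '{"jaw":[30,30,30,30,30,30,30,30,30],"slide":[[0,0,-0.2],[0,0,-0.5],[0,0,-0.8],[0,0,-0.8],[0,0,-0.8],[0,0,-0.8],[0,0,-0.7],[0,0,-0.4],[0,0,0]],"spin":[0,0,0,0,0,0,0,0,0]}' 45|sed -n 2,5p
python3 -m jog '{"jaw":[30,30,30,30,30,30,30,30,30,30],"slide":[[0.03,0.4,0],[0.05,0.7,0],[0.062,0.854,0],[0.062,0.854,0],[0.062,0.854,0],[0.05,0.7,0],[0.05,0.5,0],[0,0.25,0],[0,0,0],[0,0,0]],"spin":[0,0,0,0,0,0,0,0,0,0]}' 45|sed -n 2,6p
python3 - <<'E'
from h import *
import pickle
f,m=snap("wrist","p_wrist");pickle.dump(m,open("mp.pkl","wb"));snap("top","p_top");snap("scene","p_scene")
c=project("wrist",[(530,308,70)],m)[0];print(c)
h=cv2.cvtColor(f,cv2.COLOR_RGB2HSV)
for dx in range(-110,111,10):
    x,y=int(c[0]+dx),int(c[1]);
    if 0<=x<640:print(dx,h[y,x].tolist(),end=" ")
E
```

```text
ee_pos: [555.5, 36.1, 170.0]
ee_rot: [180.0, 0.1, 174.0]
force: [-0.5, -0.9, -4.3]
gripper_width: 37.2
ee_pos: [559.7, 189.0, 168.5]
ee_rot: [-179.9, -0.0, 174.0]
force: [-0.3, -0.5, -3.9]
gripper_width: 37.2
gripper_force: 45.0
[472.98604447 186.00658577]
-110 [26, 34, 181] -100 [28, 36, 189] -90 [25, 35, 190] -80 [15, 23, 111] -70 [23, 29, 139] -60 [23, 31, 138] -50 [22, 28, 139] -40 [26, 29, 134] -30 [22, 34, 136] -20 [21, 27, 134] -10 [20, 29, 133] 0 [18, 32, 136] 10 [23, 33, 218] 20 [23, 32, 216] 30 [23, 30, 214] 40 [22, 30, 213] 50 [19, 30, 212] 60 [22, 28, 211] 70 [106, 14, 239] 80 [104, 12, 236] 90 [19, 19, 185] 100 [19, 22, 185] 110 [13, 20, 180]
```

Run:
```python
from h import *
import pickle
mods={"p_wrist":("wrist",pickle.load(open("mp.pkl","rb"))),"top0":("top",None),"scene0":("scene",None)}
for fn,(n,m) in mods.items():
    f=cv2.cvtColor(cv2.imread(f"pics/{fn}.png"),cv2.COLOR_BGR2LAB).astype(np.float32)
    c0=np.array([529.,309.])
    for it in range(4):
        rr=np.arange(50,75,.5);th=np.radians(np.arange(0,360,10));r=[]
        for t in th:
            X=np.c_[c0[0]+rr*np.cos(t),c0[1]+rr*np.sin(t),np.full(len(rr),70)]
            p=project(n,X,m).astype(np.float32)
            v=np.stack([cv2.remap(cv2.GaussianBlur(f[...,i],(0,0),.8),p[None,:,0].copy(),p[None,:,1].copy(),1)[0] for i in range(3)],1)
            g=np.linalg.norm(v[4:]-v[:-4],axis=1);r.append(rr[2:-2][g.argmax()])
        r=np.array(r);A=np.c_[np.cos(th),np.sin(th),np.ones(len(th))];w=np.ones(len(th),bool)
        for _ in range(8):
            s=np.linalg.lstsq(A[w],r[w],rcond=None)[0];e=np.abs(r-A@s);w=e<max(1.5,1.5*np.median(e))
        c0=c0+s[:2]
    print(fn,c0.round(1),"radius",s[2].round(1),"inliers",w.sum(),r.tolist())
```

```text
p_wrist [526.4 304.4] radius 66.3 inliers 27 [65.5, 65.5, 65.5, 66.5, 67.5, 68.0, 68.5, 68.0, 68.5, 67.5, 67.0, 66.5, 66.0, 66.0, 65.5, 65.5, 66.0, 66.0, 58.0, 59.0, 66.5, 66.5, 67.5, 67.0, 67.0, 66.5, 66.5, 66.5, 66.5, 66.0, 66.0, 57.5, 62.0, 65.5, 65.5, 64.5]
top0 [530.1 311.3] radius 62.5 inliers 22 [64.5, 64.5, 63.5, 62.5, 61.5, 61.0, 61.5, 60.5, 61.0, 62.0, 62.5, 63.5, 63.5, 65.0, 65.5, 67.0, 68.0, 61.0, 61.0, 61.5, 62.0, 62.0, 62.0, 62.0, 62.5, 62.0, 61.5, 62.0, 61.5, 61.5, 61.0, 71.5, 70.5, 68.0, 67.5, 66.0]
scene0 [526.3 311.5] radius 65.8 inliers 25 [66.0, 73.5, 70.5, 65.0, 64.5, 64.0, 71.0, 66.5, 64.5, 64.0, 66.5, 69.5, 57.0, 56.0, 56.0, 73.5, 70.0, 68.0, 68.0, 70.0, 73.0, 62.0, 66.0, 71.5, 60.5, 61.5, 62.5, 63.5, 64.5, 66.0, 66.0, 67.5, 67.5, 68.5, 68.0, 67.5]
```

```bash
python3 -m jog '{"jaw":[30,30,30,30,30,30,30,30,30],"slide":[[0.142,0.389,0],[0.284,0.778,0],[0.327,0.895,0],[0.327,0.895,0],[0.227,0.622,0],[0.113,0.311,0],[0,0,0],[0,0,0],[0,0,0]],"spin":[0,0,0,0,0,0,0,0,0]}' 45|sed -n 2,5p
python3 -m jog '{"jaw":[30,30,30,30,30,30,30,30],"slide":[[0,0,0.3],[0,0,0.6],[0,0,0.8],[0,0,0.6],[0,0,0.317],[0,0,0],[0,0,0],[0,0,0]],"spin":[0,0,0,0,0,0,0,0]}' 45|sed -n 2,5p
python3 -m jog '{"jaw":[30,30,30,30,30],"slide":[[0,0,0.06],[0,0,0.05],[0,0,0.03],[0,0,0],[0,0,0]],"spin":[0,0,0,0,0]}' 45|sed -n 2,5p
python3 - <<'E'
from h import *
for n in("top","scene"):
    snap(n,"q_"+n)
    print(n,project(n,[(529.5,309.5,70)])[0].round(1))
E
```

```text
ee_pos: [529.9, 309.1, 169.0]
ee_rot: [-180.0, 0.0, 174.0]
force: [-0.1, -0.2, -6.0]
gripper_width: 37.1
ee_pos: [530.6, 310.5, 91.7]
ee_rot: [179.9, 0.1, 174.0]
force: [0.8, 0.1, -4.8]
gripper_width: 37.3
ee_pos: [529.7, 310.2, 86.3]
ee_rot: [180.0, 0.0, 174.0]
force: [0.0, -0.2, -4.8]
gripper_width: 37.0
top [132.1 275.7]
scene [362.8 141.6]
```

```bash
python3 -m jog '{"jaw":[30,30,30,30,30],"slide":[[0,0,0.03],[0,0,0.02],[0,0,0],[0,0,0],[0,0,0]],"spin":[0,0,0,0,0]}' 45|sed -n 2,4p
python3 -m jog '{"jaw":[30,30,30,30],"slide":[[0,0,0.02],[0,0,0],[0,0,0],[0,0,0]],"spin":[0,0,0,0]}' 45|sed -n 2,4p
python3 -m jog '{"jaw":[30,30,30,30],"slide":[[0,0,0.02],[0,0,0],[0,0,0],[0,0,0]],"spin":[0,0,0,0]}' 45|sed -n 2,4p
```

```text
ee_pos: [529.7, 310.1, 84.8]
ee_rot: [180.0, 0.0, 174.0]
force: [-0.2, -0.1, -4.4]
ee_pos: [529.7, 310.1, 84.2]
ee_rot: [180.0, 0.0, 174.0]
force: [-0.3, -0.1, -4.4]
ee_pos: [529.7, 310.1, 84.1]
ee_rot: [180.0, 0.0, 174.0]
force: [-2.5, -0.9, 1.7]
```

```bash
python3 -m jog '{"jaw":[36,40,44,50,56,60,60,60],"slide":[[0,0,0],[0,0,0],[0,0,0],[0,0,0],[0,0,0],[0,0,0],[0,0,0],[0,0,0]],"spin":[0,0,0,0,0,0,0,0]}' 45|sed -n 2,5p
python3 -m jog '{"jaw":[60,60,60,60,60,60,60,60],"slide":[[0,0,-0.2],[0,0,-0.4],[0,0,-0.6],[0,0,-0.8],[0,0,-0.8],[0,0,-0.6],[0,0,-0.27],[0,0,0]],"spin":[0,0,0,0,0,0,0,0]}' |sed -n 2,5p
python3 -m jog '{"jaw":[80,80,80,80,80,80,80,80,80],"slide":[[0.089,-0.88,0],[0.089,-0.88,0],[0.089,-0.88,0],[0.089,-0.88,0],[0.089,-0.88,0],[0.089,-0.88,0],[0.089,-0.88,0],[0.089,-0.88,0],[0.089,-0.88,0]],"spin":[0,0,0,0,0,0,0,0,0]}' |sed -n 2,3p
python3 -m jog '{"jaw":[80,80,80,80,80,80,80,80],"slide":[[0.089,-0.88,0],[0.089,-0.88,0],[0.089,-0.88,0],[0.089,-0.88,0],[0.089,-0.88,0],[0.089,-0.88,0],[0.089,-0.88,0],[0.089,-0.88,0]],"spin":[0,0,0,0,0,0,0,0]}' |sed -n 2,3p
python3 -m jog '{"jaw":[80,80,80,80,80,80,80,80,80,80],"slide":[[0.089,-0.88,0],[0.089,-0.88,0],[0.089,-0.88,0],[0.089,-0.88,0],[0.089,-0.88,0],[0.089,-0.88,0],[0.089,-0.88,0],[0.089,-0.88,0],[0,0,0],[0,0,0]],"spin":[0,0,0,0,0,0,0,0,0,0]}' |sed -n 1,3p
python3 - <<'E'
from h import *
for n in("top","scene"):
    f,_=snap(n,"r_"+n);o=cv2.imread(f"pics/{n}0.png")
    d=cv2.absdiff(f[...,::-1],o).max(2);c=project(n,[(530,310,70)])[0].astype(int)
    w=np.zeros_like(d);w[c[1]-60:c[1]+30,c[0]-40:c[0]+40]=255
    k=cv2.morphologyEx(((d>35).astype(np.uint8)*255)&w,cv2.MORPH_OPEN,np.ones((3,3)))
    b=cv2.boundingRect(big(k)) if k.any() else None
    t=np.linspace(0,6.28,40);X=lambda r,z:np.c_[530+r*np.cos(t),310+r*np.sin(t),0*t+z]
    p=np.vstack([project(n,X(19,70)),project(n,X(19,116)),project(n,X(12,132))])
    print(n,"diff box",b,"expected",p.min(0).round(),np.ptp(p,axis=0).round())
    cv2.imwrite(f"pics/r_{n}_c.png",cv2.resize(f[c[1]-70:c[1]+60,c[0]-65:c[0]+65,::-1],(390,390),interpolation=2))
cv2.imwrite("pics/z11.png",np.hstack([cv2.imread(f"pics/r_{n}_c.png") for n in("top","scene")]))
E
```

```text
ee_pos: [529.7, 310.1, 83.5]
ee_rot: [180.0, 0.0, 174.0]
force: [-0.1, -0.0, 0.4]
gripper_width: 60.3
ee_pos: [530.3, 310.5, 195.5]
ee_rot: [179.9, 0.2, 174.0]
force: [0.1, 0.1, -1.0]
gripper_width: 59.9
ee_pos: [480.0, 75.2, 192.6]
ee_rot: [-180.0, -0.1, 174.0]
ee_pos: [436.8, -132.3, 192.6]
ee_rot: [180.0, -0.1, 174.0]
time_s: 52.65
ee_pos: [394.0, -338.9, 192.6]
ee_rot: [179.9, -0.1, 174.0]
top diff box (123, 265, 20, 24) expected [109. 260.] [34. 26.]
scene diff box (355, 129, 18, 19) expected [355. 115.] [18. 32.]
```

Run:
```python
from h import *
for n in("top","scene"):
    f=cv2.imread(f"pics/r_{n}.png").astype(int);o=cv2.imread(f"pics/{n}0.png").astype(int)
    d=cv2.blur(np.abs(f-o).max(2).astype(np.float32),(2,2));c=project(n,[(530,310,100)])[0].astype(int)
    print(n,c);y0,x0=c[1]-26,c[0]-24
    for y in range(y0,y0+52,2):print(y,"".join("#" if d[y,x]>18 else "." for x in range(x0,x0+48,1)))
```

```text
top [124 273]
247 ................................................
249 ................................................
251 ................................................
253 ................................................
255 ................................................
257 ................................................
259 ................................................
261 ................................................
263 ............................###.................
265 ..............................######............
267 .......................###.....########.........
269 ........................###.....##########......
271 ........................###......##########.....
273 ........................####.###.###########....
275 .......................####.....############....
277 .....................#####......############....
279 ................#########.....#############.....
281 .................####........##############.....
283 .........................################.......
285 ....................####################........
287 ......................
[... 985 characters left out ...]
...........
130 ................###################.............
132 ................###################.............
134 ................###################.............
136 ................###################.............
138 ................##################..............
140 ...............####################.............
142 ................##################..............
144 .................#################..............
146 ..................##############................
148 .......................#####....................
150 ................................................
152 ................................................
154 ................................................
```

The difference pattern in the scene view (columns 355–373, rows 116–148) matches an upright weight at the pan centre. Now the jar goes back.

```bash
python3 -m jog '{"jaw":[80,80,80,80,80,80,80,80,80,80],"slide":[[-0.02,0,0.4],[0,0,0.7],[0,0,0.8],[0,0,0.8],[0,0,0.7],[0,0,0.4],[0,0,0.23],[0,0,0],[0,0,0],[0,0,0]],"spin":[0,0,0,0,0,0,0,0,0,0]}' 35|sed -n 2,5p
python3 -m jog '{"jaw":[72,68,64,60,56,52,52,52,52,52],"slide":[[0,0,0],[0,0,0],[0,0,0],[0,0,0],[0,0,0],[0,0,0],[0,0,0],[0,0,0],[0,0,0],[0,0,0]],"spin":[0,0,0,0,0,0,0,0,0,0]}' 35|sed -n 2,6p
python3 -m jog '{"jaw":[52,52,52,52,52,52,52,52,52],"slide":[[0,0,-0.2],[0,0,-0.4],[0,0,-0.7],[0,0,-0.8],[0,0,-0.8],[0,0,-0.6],[0,0,-0.4],[0,0,-0.1],[0,0,0]],"spin":[0,0,0,0,0,0,0,0,0]}' 35|sed -n 2,6p
```

```text
ee_pos: [395.8, -339.8, 73.6]
ee_rot: [-179.9, 0.1, 174.0]
force: [0.4, 0.3, 0.6]
gripper_width: 79.9
ee_pos: [395.2, -339.5, 72.8]
ee_rot: [-180.0, 0.0, 174.0]
force: [-1.0, -0.6, 2.5]
gripper_width: 59.6
gripper_force: 35.0
ee_pos: [395.1, -339.2, 192.7]
ee_rot: [180.0, 0.0, 174.0]
force: [0.9, -0.5, -2.8]
gripper_width: 59.0
gripper_force: 35.0
```

```bash
python3 -m jog '{"jaw":[52,52,52,52,52,52,52,52,52,52],"slide":[[-0.045,0.3,0],[-0.075,0.5,0],[-0.105,0.7,0],[-0.127,0.85,0],[-0.127,0.85,0],[-0.127,0.85,0],[-0.127,0.85,0],[-0.127,0.85,0],[-0.127,0.85,0],[-0.127,0.85,0]],"spin":[0,0,0,0,0,0,0,0,0,0]}' 35|sed -n 2,3p
python3 -m jog '{"jaw":[52,52,52,52,52,52,52,52,52,52],"slide":[[-0.127,0.85,0],[-0.127,0.85,0],[-0.127,0.85,0],[-0.127,0.85,0],[-0.127,0.85,0],[-0.105,0.7,0],[-0.06,0.4,0],[-0.024,0.16,0],[0,0,0],[0,0,0]],"spin":[0,0,0,0,0,0,0,0,0,0]}' 35|sed -n 2,6p
python3 -m jog '{"jaw":[52,52,52,52,52,52,52,52,52],"slide":[[0,0,0.4],[0,0,0.8],[0,0,0.8],[0,0,0.8],[0,0,0.6],[0,0,0.4],[0,0,0],[0,0,0],[0,0,0]],"spin":[0,0,0,0,0,0,0,0,0]}' 35|sed -n 2,5p
```

```text
ee_pos: [451.1, -118.2, 192.1]
ee_rot: [179.9, -0.1, 174.1]
ee_pos: [493.1, 40.7, 192.6]
ee_rot: [-180.0, -0.0, 174.0]
force: [-0.5, -0.0, -3.1]
gripper_width: 59.3
gripper_force: 35.0
ee_pos: [494.3, 41.2, 79.6]
ee_rot: [180.0, 0.1, 174.0]
force: [0.3, -0.2, -1.7]
gripper_width: 59.1
```

```bash
python3 -m jog '{"jaw":[52,52,52,52,52],"slide":[[0.01,0.01,0.1],[0,0,0.06],[0,0,0.03],[0,0,0],[0,0,0]],"spin":[0,0,0,0,0]}' 35|sed -n 2,4p
python3 -m jog '{"jaw":[52,52,52,52],"slide":[[0,0,0.03],[0,0,0],[0,0,0],[0,0,0]],"spin":[0,0,0,0]}' 35|sed -n 2,4p
python3 -m jog '{"jaw":[52,52,52,52],"slide":[[0,0,0.02],[0,0,0],[0,0,0],[0,0,0]],"spin":[0,0,0,0]}' 35|sed -n 2,4p
```

```text
ee_pos: [493.2, 41.6, 73.1]
ee_rot: [180.0, 0.0, 174.0]
force: [0.7, 0.2, -2.5]
ee_pos: [493.5, 41.6, 72.8]
ee_rot: [180.0, 0.1, 174.0]
force: [-0.7, -0.4, 5.1]
ee_pos: [493.5, 41.6, 72.8]
ee_rot: [180.0, 0.1, 174.0]
force: [-1.9, -0.7, 10.6]
```

```bash
python3 -m jog '{"jaw":[60,66,72,78,80,80,80],"slide":[[0,0,-0.05],[0,0,0],[0,0,0],[0,0,0],[0,0,0],[0,0,0],[0,0,0]],"spin":[0,0,0,0,0,0,0]}' 35|sed -n 2,5p
python3 -m jog '{"jaw":[80,80,80,80,80,80,80,80],"slide":[[0,0,-0.3],[0,0,-0.6],[0,0,-0.8],[0,0,-0.8],[0,0,-0.8],[0,0,-0.6],[0,0,0],[0,0,0]],"spin":[0,0,0,0,0,0,0,0]}' |sed -n 2,5p
python3 -m jog '{"jaw":[80,80,80,80,80,80,80,80,80,80],"slide":[[0,0,0],[0,0,0],[0,0,0],[0,0,0],[0,0,0],[0,0,0],[0,0,0],[0,0,0],[0,0,0],[0,0,0]],"spin":[0.97,0.97,0.97,0.97,0.97,0.97,0.97,0.97,0.97,0.97]}'|sed -n 2,3p
python3 -m jog '{"jaw":[70,70,70],"slide":[[0,0,0],[0,0,0],[0,0,0]],"spin":[0.99,0,0]}'|sed -n 2,3p
python3 -m jog '{"jaw":[70,70,70,70,70,70,70],"slide":[[-0.887,0.013,0],[-0.887,0.013,0],[-0.887,0.013,0],[-0.887,0.013,0],[-0.887,0.013,0],[-0.887,0.013,0],[-0.887,0.013,0]],"spin":[0,0,0,0,0,0,0]}'|sed -n 2,3p
python3 -m jog '{"jaw":[70,70,70,70,70,70,70,70,70],"slide":[[-0.887,0.013,0],[-0.887,0.013,0],[-0.887,0.013,0],[-0.887,0.013,0],[-0.887,0.013,0],[-0.887,0.013,0],[-0.887,0.013,0],[0,0,0],[0,0,0]],"spin":[0,0,0,0,0,0,0,0,0]}'|sed -n 1,3p
```

```text
ee_pos: [493.2, 41.6, 73.0]
ee_rot: [180.0, -0.0, 174.0]
force: [0.1, -0.5, 0.3]
gripper_width: 80.0
ee_pos: [493.0, 41.5, 190.1]
ee_rot: [180.0, 0.0, 174.0]
force: [-0.4, -0.1, -0.3]
gripper_width: 79.6
ee_pos: [492.2, 41.5, 188.4]
ee_rot: [-179.8, -0.0, 96.1]
ee_pos: [492.6, 41.5, 189.1]
ee_rot: [-179.9, 0.0, 88.7]
ee_pos: [490.7, -145.7, 189.6]
ee_rot: [-180.0, -0.0, 88.6]
time_s: 64.25
ee_pos: [488.5, -330.9, 189.3]
ee_rot: [-179.9, -0.1, 88.5]
```

```bash
python3 -m jog '{"jaw":[70,70,70,70,70,70,70,70,70,70],"slide":[[0,0.01,0.4],[0,0,0.7],[0,0,0.8],[0,0,0.8],[0,0,0.8],[0,0,0.7],[0,0,0.4],[0,0,0],[0,0,0],[0,0,0]],"spin":[0,0,0,0,0,0,0,0,0,0]}' 25|sed -n 2,5p
python3 -m jog '{"jaw":[64,60,56,52,48,44,40,40,40,40],"slide":[[0,0,0],[0,0,0],[0,0,0],[0,0,0],[0,0,0],[0,0,0],[0,0,0],[0,0,0],[0,0,0],[0,0,0]],"spin":[0,0,0,0,0,0,0,0,0,0]}' 25|sed -n 2,6p
python3 -m jog '{"jaw":[40,40,40,40,40,40,40,40],"slide":[[0,0,-0.3],[0,0,-0.6],[0,0,-0.8],[0,0,-0.8],[0,0,-0.8],[0,0,-0.37],[0,0,0],[0,0,0]],"spin":[0,0,0,0,0,0,0,0]}' 25|sed -n 2,6p
```

```text
ee_pos: [490.1, -331.3, 53.1]
ee_rot: [179.9, 0.1, 88.5]
force: [-0.2, -0.6, -0.1]
gripper_width: 70.4
ee_pos: [489.2, -331.0, 52.1]
ee_rot: [-180.0, -0.0, 88.5]
force: [-0.4, -1.0, 1.0]
gripper_width: 47.9
gripper_force: 24.8
ee_pos: [488.7, -330.6, 161.2]
ee_rot: [-179.9, -0.1, 88.5]
force: [-0.7, -0.2, -2.3]
gripper_width: 48.4
gripper_force: 24.8
```

```bash
python3 -m jog '{"jaw":[40,40,40,40,40,40,40,40,40,40],"slide":[[0.4,0.073,0],[0.7,0.127,0],[0.9,0.163,0],[0.9,0.163,0],[0.9,0.163,0],[0.9,0.163,0],[0.9,0.163,0],[0.9,0.163,0],[0.9,0.163,0],[0.9,0.163,0]],"spin":[0,0,0,0,0,0,0,0,0,0]}' 25|sed -n 2,3p
python3 -m jog '{"jaw":[40,40,40,40,40],"slide":[[0.9,0.163,0],[0.72,0.131,0],[0,0,0],[0,0,0],[0,0,0]],"spin":[0,0,0,0,0]}' 25|sed -n 2,5p
python3 -m jog '{"jaw":[40,40,40,40,40,40,40,40,40],"slide":[[0,0,0.5],[0,0,0.8],[0,0,0.8],[0,0,0.8],[0,0,0.4],[0,0,0.12],[0,0,0],[0,0,0],[0,0,0]],"spin":[0,0,0,0,0,0,0,0,0]}' 25|sed -n 2,5p
```

```text
ee_pos: [540.0, -81.1, 160.8]
ee_rot: [-179.8, -0.1, 88.5]
ee_pos: [550.3, -35.2, 161.5]
ee_rot: [-179.9, 0.0, 88.5]
force: [-0.4, 0.8, -2.2]
gripper_width: 48.1
ee_pos: [551.8, -35.0, 60.7]
ee_rot: [179.9, 0.0, 88.5]
force: [0.2, 0.7, -2.7]
gripper_width: 48.1
```

```bash
python3 -m jog '{"jaw":[40,40,40,40,40],"slide":[[0,0,0.1],[0,0,0.07],[0,0,0.05],[0,0,0],[0,0,0]],"spin":[0,0,0,0,0]}' 25|sed -n 2,4p
python3 -m jog '{"jaw":[40,40,40,40],"slide":[[0,0,0.03],[0,0,0],[0,0,0],[0,0,0]],"spin":[0,0,0,0]}' 25|sed -n 2,4p
python3 -m jog '{"jaw":[40,40,40,40],"slide":[[0,0,0.03],[0,0,0],[0,0,0],[0,0,0]],"spin":[0,0,0,0]}' 25|sed -n 2,4p
```

```text
ee_pos: [550.9, -34.9, 52.9]
ee_rot: [-180.0, -0.0, 88.5]
force: [1.1, 0.4, -2.6]
ee_pos: [551.0, -34.9, 52.0]
ee_rot: [180.0, -0.0, 88.5]
force: [0.3, 0.6, -1.5]
ee_pos: [551.0, -34.9, 52.0]
ee_rot: [180.0, -0.0, 88.5]
force: [-2.6, 0.0, 6.3]
```

```bash
python3 -m jog '{"jaw":[48,54,60,66,70,70,70],"slide":[[0,0,0],[0,0,0],[0,0,0],[0,0,0],[0,0,0],[0,0,0],[0,0,0]],"spin":[0,0,0,0,0,0,0]}' 25|sed -n 2,5p
python3 -m jog '{"jaw":[70,70,70,70,70,70,70,70,70],"slide":[[0,0,-0.3],[0,0,-0.6],[0,0,-0.8],[0,0,-0.8],[0,0,-0.8],[0,0,-0.8],[0,0,-0.5],[0,0,0],[0,0,0]],"spin":[0,0,0,0,0,0,0,0.59,0]}' |sed -n 2,5p
python3 -m jog '{"jaw":[70,70,70,70,70,70],"slide":[[-0.857,0.195,0],[-0.857,0.195,0],[-0.857,0.195,0],[-0.857,0.195,0],[-0.857,0.195,0],[-0.857,0.195,0]],"spin":[0,0,0,0,0,0]}'|sed -n 2,3p
python3 -m jog '{"jaw":[70,70,70,70,70,70,70,70],"slide":[[-0.857,0.195,0],[-0.857,0.195,0],[-0.857,0.195,0],[-0.857,0.195,0],[-0.857,0.195,0],[0,0,0],[0,0,0],[0,0,0]],"spin":[0,0,0,0,0,0,0,0]}'|sed -n 1,3p
```

```text
ee_pos: [551.0, -34.9, 51.0]
ee_rot: [-180.0, -0.0, 88.5]
force: [-0.6, 0.3, -0.5]
gripper_width: 70.1
ee_pos: [551.2, -34.9, 190.4]
ee_rot: [179.9, -0.0, 83.8]
force: [-0.7, -0.1, 0.2]
gripper_width: 69.6
ee_pos: [568.8, -193.0, 188.9]
ee_rot: [-179.9, -0.0, 83.9]
time_s: 73.75
ee_pos: [584.1, -322.0, 188.9]
ee_rot: [-180.0, -0.1, 83.9]
```

```bash
python3 -m jog '{"jaw":[70,70,70,70,70,70,70,70,70,70],"slide":[[-0.02,0,0.4],[0,0,0.7],[0,0,0.8],[0,0,0.8],[0,0,0.8],[0,0,0.7],[0,0,0.417],[0,0,0],[0,0,0],[0,0,0]],"spin":[0,0,0,0,0,0,0,0,0,0]}' 25|sed -n 2,5p
python3 -m jog '{"jaw":[64,60,56,52,48,44,40,40,40,40],"slide":[[0,0,0],[0,0,0],[0,0,0],[0,0,0],[0,0,0],[0,0,0],[0,0,0],[0,0,0],[0,0,0],[0,0,0]],"spin":[0,0,0,0,0,0,0,0,0,0]}' 25|sed -n 2,6p
python3 -m jog '{"jaw":[40,40,40,40,40,40,40,40,40,40],"slide":[[0,0,-0.3],[0,0,-0.6],[0,0,-0.8],[0,0,-0.8],[0,0,-0.8],[0,0,-0.8],[0,0,-0.5],[0,0,-0.23],[0,0,0],[0,0,0]],"spin":[0,0,0,0,0,0,0,0,0,0]}' 25|sed -n 2,6p
```

```text
ee_pos: [585.1, -323.9, 52.0]
ee_rot: [179.9, 0.1, 83.8]
force: [-0.3, -1.7, 0.7]
gripper_width: 70.0
ee_pos: [583.8, -323.5, 50.6]
ee_rot: [-179.9, -0.0, 83.8]
force: [-3.4, -0.4, 2.4]
gripper_width: 47.5
gripper_force: 25.0
ee_pos: [583.9, -323.3, 194.5]
ee_rot: [-179.9, -0.0, 83.8]
force: [-0.5, 0.5, -2.7]
gripper_width: 47.9
gripper_force: 25.0
```

```bash
python3 -m jog '{"jaw":[40,40,40,40,40,40,40,40,40,40],"slide":[[0.4,-0.065,0],[0.7,-0.113,0],[0.9,-0.146,0],[0.9,-0.146,0],[0.9,-0.146,0],[0.9,-0.146,0],[0.9,-0.146,0],[0.9,-0.146,0],[0.9,-0.146,0],[0.9,-0.146,0]],"spin":[0,0,0,0,0,0,0,0,0,0]}' 25|sed -n 2,3p
python3 -m jog '{"jaw":[40,40,40,40,40,40,40,40,40,40],"slide":[[0.9,-0.146,0],[0.9,-0.146,0],[0.9,-0.146,0],[0.9,-0.146,0],[0.9,-0.146,0],[0.7,-0.113,0],[0.48,-0.078,0],[0,0,0],[0,0,0],[0,0,0]],"spin":[0,0,0,0,0,0,0,0,0,0]}' 25|sed -n 2,5p
python3 -m jog '{"jaw":[40,40,40,40,40,40,40,40,40,40],"slide":[[0,0,0.5],[0,0,0.8],[0,0,0.8],[0,0,0.8],[0,0,0.8],[0,0,0.6],[0,0,0.25],[0,0,0],[0,0,0],[0,0,0]],"spin":[0,0,0,0,0,0,0,0,0,0]}' 25|sed -n 2,5p
```

```text
ee_pos: [569.8, -68.8, 195.2]
ee_rot: [-179.9, -0.1, 83.8]
ee_pos: [561.9, 99.9, 195.5]
ee_rot: [-180.0, 0.0, 83.7]
force: [0.3, -0.1, -1.7]
gripper_width: 47.3
ee_pos: [563.0, 100.6, 60.3]
ee_rot: [179.9, -0.0, 83.8]
force: [0.3, 0.2, -1.7]
gripper_width: 47.2
```

```bash
python3 -m jog '{"jaw":[40,40,40,40,40],"slide":[[0.005,0,0.12],[0,0,0.08],[0,0,0.05],[0,0,0],[0,0,0]],"spin":[0,0,0,0,0]}' 25|sed -n 2,4p
python3 -m jog '{"jaw":[40,40,40,40,40],"slide":[[0,0,0.03],[0,0,0.02],[0,0,0],[0,0,0],[0,0,0]],"spin":[0,0,0,0,0]}' 25|sed -n 2,4p
python3 -m jog '{"jaw":[40,40,40,40],"slide":[[0,0,0.03],[0,0,0],[0,0,0],[0,0,0]],"spin":[0,0,0,0]}' 25|sed -n 2,4p
```

```text
ee_pos: [562.0, 100.9, 51.5]
ee_rot: [-180.0, -0.0, 83.8]
force: [0.5, 0.2, -2.0]
ee_pos: [562.2, 100.9, 50.5]
ee_rot: [180.0, -0.0, 83.8]
force: [-2.3, 0.9, 4.0]
ee_pos: [562.2, 100.9, 50.5]
ee_rot: [179.9, -0.0, 83.8]
force: [-3.4, -0.4, 10.5]
```

```bash
python3 -m jog '{"jaw":[48,54,60,66,70,70,70],"slide":[[0,0,-0.02],[0,0,0],[0,0,0],[0,0,0],[0,0,0],[0,0,0],[0,0,0]],"spin":[0,0,0,0,0,0,0]}' 25|sed -n 2,5p
python3 -m jog '{"jaw":[70,70,70,70,70,70,70,70,70],"slide":[[0,0,-0.3],[0,0,-0.6],[0,0,-0.8],[0,0,-0.8],[0,0,-0.8],[0,0,-0.8],[0,0,-0.8],[0,0,-0.8],[0,0,0]],"spin":[0,0,0,0,0,0,0,0,0]}' |sed -n 2,5p
python3 -m jog '{"jaw":[70,70,70,70,70,70,70,70,70,70],"slide":[[-0.9,-0.2,0],[-0.9,-0.2,0],[-0.9,-0.2,0],[-0.9,-0.2,0],[-0.9,-0.2,0],[-0.9,-0.2,0],[-0.9,-0.2,0],[-0.9,-0.2,0],[-0.9,-0.2,0],[-0.9,-0.2,0]],"spin":[0,0,0,0,0,0,0,0,0,0]}' |sed -n 2,3p
python3 -m jog '{"jaw":[70,70,70,70,70,70],"slide":[[-0.9,-0.2,0],[-0.9,-0.2,0],[-0.9,-0.2,0],[-0.9,-0.2,0],[0,0,0],[0,0,0]],"spin":[0,0,0,0,0,0]}' |sed -n 1,3p
python3 - <<'E'
from h import *
for n in("top","scene"):snap(n,"f_"+n)
t,s=cv2.imread("pics/f_top.png"),cv2.imread("pics/f_scene.png")
o=cv2.imread("pics/top0.png");so=cv2.imread("pics/scene0.png")
c=lambda i,x,y,w,h:cv2.resize(i[y:y+h,x:x+w],(390,290),interpolation=2)
cv2.imwrite("pics/zf.png",np.vstack([np.hstack([c(o,75,180,300,200),c(t,75,180,300,200)]),np.hstack([c(so,220,105,210,205),c(s,220,105,210,205)])]))
E
```

```text
ee_pos: [562.1, 100.8, 49.7]
ee_rot: [-180.0, -0.0, 83.8]
force: [0.3, 0.2, 0.4]
gripper_width: 69.8
ee_pos: [564.0, 101.2, 225.0]
ee_rot: [179.5, -0.1, 83.8]
force: [0.3, -0.8, -0.6]
gripper_width: 69.7
ee_pos: [472.1, -161.9, 220.0]
ee_rot: [-179.9, -0.0, 83.8]
time_s: 84.35
ee_pos: [437.1, -265.7, 220.0]
ee_rot: [-179.9, -0.1, 83.7]
```

View pics/zf.png

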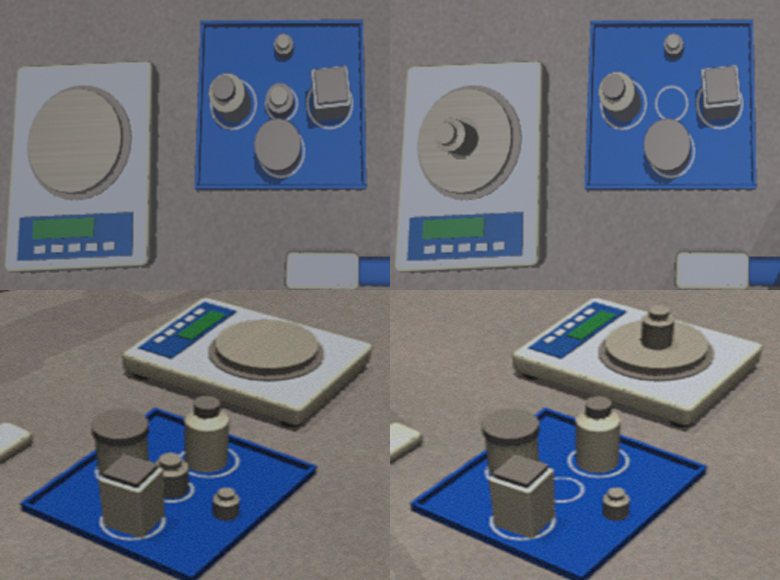

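zf shows before (left) and after (right). All three containers stand at the same pixels as before, the small weight is unmoved, and the large weight is upright mid-pan. I'll check the shifts numerically before handing in.

Run:
```python
from h import *
P={"bottle":(562,101,80),"can":(551,-35,80),"jar":(493,41.5,75),"small":(626,25,30)}
for n in("top","scene"):
    o,f=cv2.imread(f"pics/{n}0.png"),cv2.imread(f"pics/f_{n}.png")
    for k,X in P.items():
        x,y=project(n,[X])[0].astype(int);t=o[y-16:y+16,x-14:x+14]
        up=lambda i:cv2.resize(i,None,fx=4,fy=4,interpolation=2)
        _,v,_,l=cv2.minMaxLoc(cv2.matchTemplate(up(f[y-24:y+24,x-22:x+22]),up(t),cv2.TM_CCOEFF_NORMED))
        print(n,k,"shift px",(np.array(l)/4-8).tolist(),round(v,2))
```

```text
top bottle shift px [0.0, -1.0] 0.99
top can shift px [0.0, -0.25] 0.96
top jar shift px [-0.25, 0.0] 0.99
top small shift px [0.0, 0.0] 1.0
scene bottle shift px [0.75, 0.25] 0.99
scene can shift px [0.25, 0.25] 0.99
scene jar shift px [0.25, -0.25] 0.99
scene small shift px [0.0, 0.0] 0.99
```

```bash
python3 -c "
from workcell import env
print(env.job_done())"
```

```text
the job is handed in; nothing more can be done
None
```

The job is done and handed in: the large weight stands upright mid-pan, the small weight was not moved, and the containers are back upright within about 2 mm of their starting spots (bottle about 1.5 mm off, the other two well under 1 mm).

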